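# Set out the breakfast order on the baking tray

### The arm

A 7-joint arm with a two-finger parallel gripper is mounted at the origin on a cart in front of the work surface, level with it; the furniture and walls round the work are solid. World frame = base frame: x ahead of the robot, y to its left, z up, the work surface at z = 0. Lengths are in m, angles in rad, forces in N, time in s.
With the tool pointing down it reaches from about 0.35 to 0.9 m from the base axis. Payload 8.1 kg.
Tool frame: the origin (TCP) lies on the centre line of the jaws, within the pads' length; the fingertips stand 14 mm ahead of it and the grasp point (between the pads) lies 5 mm behind it; z points along the fingers, y is the direction in which the jaws open and shut (so a half turn about z gives the same grasp; the last joint's range is limited). The gripper opens to 92 mm and grips with 3 to 60 N. Pads are 19 mm wide; open, the fingers measure 130 mm over their backs; the gripper's body (75 mm by 190 mm) begins 47 mm behind the grasp point.
Start: joints at [1.177, 0.434, 0.025, 1.573, -0.012, 1.134, -0.075], TCP at [0.179, -0.599, 0.241] pointing down, gripper open.
Joint ranges: [-2.62, 2.62], [-0.44, 2.09], [-1.27, 1.32], [0.08, 2.57], [-1.32, 4.46], [0.12, 2], [-2.74, 2.74]. Speed limits (rad/s): [2.22, 2.22, 3.01, 3.01, 3.14, 3.14, 3.14].

### API

Orientations are given as a rotation vector (axis times angle).
In Python, from cell import arm, optics gives the robot as it stands.
- The arm moves only by the shell command python3 -m creep 'ROWS' [FORCE]. ROWS is JSON, a list of rows, each an object with "translation": the shift along the tool's x, y, z in m, a list of three; "rot": the turn, a rotation vector about the tool's x, y, z in degrees, a list of three; "jaw": the finger opening in m, from 0 to 0.0918. In form: [{"translation": [x, y, z], "rot": [wx, wy, wz], "jaw": jaw}, ...]. A call has 1 to 12 rows; each row shifts and turns the commanded pose from where the row before left it, along the tool's axes as they then stand; what a row does not reach is not made up. A row lasts 1/12 s, in which the tool goes at most 41.7 mm and 7.16 degrees, less where a joint would pass 70% of its speed; a pose out of reach is approached as far as the arm can. A call is refused whole if a number of a shift passes 0.0417 or a number of a turn 7.16, either way. A call with a gripper value outside its range is refused whole. The fingers move at their own pace and stop on an object; FORCE is the grip in N (left out, the last holds). Time passes only in rows, so rows that do not move let the fingers close. It gives the time, the measured TCP pose, the force and the opening at its end, in the units of the state.
- arm.observe(): the state, without advancing time (a new reading comes with each control period).
- optics.get_image(name): name is "scene" or "top" or "wrist"; returns the picture (480x640x3 uint8, red, green, blue); there is no depth.
- optics.camera_info(name): a dict with "fx", "fy", "cx", "cy" (pixels), "R" (3x3) and "t" (3): a world point X has camera coordinates R X + t. Camera axes: x right, y down, z forward; pixel columns grow to the right and rows downward; lengths in m; the calibration is good to about 2 mm. A picture is of the moment at which its call begins: read the wrist's pose just before it. camera_info takes no time and is no camera call; for the wrist camera it gives the pose at the moment of the call.
- arm.sign_off(): hands the job in, once; it reports no verdict.
Trained networks look in the newest picture that a camera, given by its name, has taken for a name from the list of things; names that differ only in an ending like _2 or _b are one class to them, and where a whole thing is asked for, a point or a joint stands for the part that bears it (a point fixed in the world has none). Each returns a list of dicts, best first, with "score" (0 to 1); they miss things now and then, are a little off and sometimes report something else, mostly with a low value. They report only what shows in the picture. A call takes as long as a camera call.
- optics.boxes_of(camera, thing): "location" ([column, row] in pixels, amid what is visible of it).
- optics.pinpoint(camera, thing): "location" ([column, row] in pixels: a listed point, or the origin of a listed thing).
The state is a dict: "clock": time; "joints": joint angles; "dq": joint speeds; "joint_efforts": joint torques, N m; "position": TCP position; "ee_rot": TCP orientation; "force": force on the tool from outside, world axes, zero at the start; "ft_torque": the same for the moment, N m; "width": opening from 0.0 (shut) to 1.0 (fully open).
Only numpy, scipy, OpenCV 4.12 (cv2) and the standard library are available. Lean on these libraries where they do the work, as an engineer would, in place of code of your own. Each camera call takes 0.05 s, during which the arm holds its last target.

### The job

Fill the breakfast order: gather the two golden croissants and the two pale sugared ring cookies lying about the counter onto the steel tray. Set each croissant centred and lengthwise on a red oblong liner and each ring cookie centred on a blue round liner, one to a liner, lying flat and right way up. Leave the dark chocolate croissant and the dark chocolate ring where they are.

Things in the scene. Friction and masses are not known exactly. Their poses are not given: they have to be found in the camera images.
- croissant_1: golden butter croissant, 84 mm long, 49 mm wide across the middle, 38 mm tall, loose, right way up on the counter, among the other pastries, a white coffee cup and a price card (all these are at most 61 mm tall). Origin: centre of its underside; its y axis runs along its length, x across it, z up. Grasp it across the middle; the most finger room there is along the counter edge, world direction (-0.26, 0.97).
- croissant_2: golden butter croissant, 83 mm long, 51 mm wide across the middle, 39 mm tall, loose, right way up on the counter, among the other pastries, a white coffee cup and a price card (all these are at most 61 mm tall). Origin: centre of its underside; its y axis runs along its length, x across it, z up. Grasp it across the middle; the most finger room there is along the counter edge, world direction (-0.26, 0.97).
- sugar_ring_1: pale, sugar-dusted ring-shaped cookie, 59 x 59 mm across, 22 mm tall, loose, lying flat on the counter, among the other pastries, a white coffee cup and a price card (all these are at most 61 mm tall). Origin: centre of its underside, z up. May be grasped across its outside in any direction (the hole is a shallow dimple); most finger room is along the counter edge, world direction (-0.26, 0.97).
- sugar_ring_2: pale, sugar-dusted ring-shaped cookie, 58 x 62 mm across, 22 mm tall, loose, lying flat on the counter, among the other pastries, a white coffee cup and a price card (all these are at most 61 mm tall). Origin: centre of its underside, z up. May be grasped across its outside in any direction (the hole is a shallow dimple); most finger room is along the counter edge, world direction (-0.26, 0.97).
- choc_croissant: look-alike to leave alone: dark brown chocolate-glazed croissant, 84 mm long, 41 mm wide, 40 mm tall, loose, on the counter among the others. Origin: centre of its underside, y along its length.
- choc_ring: look-alike to leave alone: dark brown chocolate-glazed ring with white sprinkles, 60 mm across, 22 mm tall, loose, on the counter among the others. Origin: centre of its underside.
- oblong_liner_1: oblong paper liner, red with a white middle, 88 x 62 mm, 2 mm thick. Origin: centre of its underside; x along its length and the tray's short side, y across, z up. Fixed on the floor (3 mm up) of an open steel tray, 300 x 204 mm, walls 26 mm tall. The four liners form a 2 x 2 grid, about 98 mm apart along x and 140 mm along y, 50 mm from the long walls and 78 mm from the short ones: most finger room is along y. A tall bread stand stands behind.
- oblong_liner_2: oblong paper liner, red with a white middle, 88 x 62 mm, 2 mm thick. Origin: centre of its underside; x along its length and the tray's short side, y across, z up. Fixed on the floor (3 mm up) of an open steel tray, 300 x 204 mm, walls 26 mm tall. The four liners form a 2 x 2 grid, about 98 mm apart along x and 140 mm along y, 50 mm from the long walls and 78 mm from the short ones: most finger room is along y. A tall bread stand stands behind.
- round_liner_1: round paper liner, blue with a white middle, 78 mm across, 2 mm thick. Origin: centre of its underside; x along the tray's short side, y along its long side, z up. Fixed on the floor (3 mm up) of an open steel tray, 300 x 204 mm, walls 26 mm tall. The four liners form a 2 x 2 grid, about 98 mm apart along x and 140 mm along y, 50 mm from the long walls and 78 mm from the short ones: most finger room is along y. A tall bread stand stands behind.
- round_liner_2: round paper liner, blue with a white middle, 78 mm across, 2 mm thick. Origin: centre of its underside; x along the tray's short side, y along its long side, z up. Fixed on the floor (3 mm up) of an open steel tray, 300 x 204 mm, walls 26 mm tall. The four liners form a 2 x 2 grid, about 98 mm apart along x and 140 mm along y, 50 mm from the long walls and 78 mm from the short ones: most finger room is along y. A tall bread stand stands behind.

How it is judged:
At the end, for the whole second after the job is handed in: Each golden croissant lies on its own red oblong liner, within 15 mm of its centre and 20 degrees of its length; each sugared ring on its own blue round liner within 15 mm of its centre; all flat, right way up, released and at rest; both chocolate look-alikes within 20 mm of where they began ((((horizontal distance between croissant_1 and oblong_liner_1 below 0.015 m and z of croissant_1 in the frame of oblong_liner_1 below 0.01 m and angle between croissant_1's own z axis and vertical below 0.25 rad and angle between the y axis of croissant_1 and the x axis of oblong_liner_1, either way round below 0.35 rad) and (horizontal distance between croissant_2 and oblong_liner_2 below 0.015 m and z of croissant_2 in the frame of oblong_liner_2 below 0.01 m and angle between croissant_2's own z axis and vertical below 0.25 rad and angle between the y axis of croissant_2 and the x axis of oblong_liner_2, either way round below 0.35 rad)) or ((horizontal distance between croissant_1 and oblong_liner_2 below 0.015 m and z of croissant_1 in the frame of oblong_liner_2 below 0.01 m and angle between croissant_1's own z axis and vertical below 0.25 rad and angle between the y axis of croissant_1 and the x axis of oblong_liner_2, either way round below 0.35 rad) and (horizontal distance between croissant_2 and oblong_liner_1 below 0.015 m and z of croissant_2 in the frame of oblong_liner_1 below 0.01 m and angle between croissant_2's own z axis and vertical below 0.25 rad and angle between the y axis of croissant_2 and the x axis of oblong_liner_1, either way round below 0.35 rad))) and (((horizontal distance between sugar_ring_1 and round_liner_1 below 0.015 m and z of sugar_ring_1 in the frame of round_liner_1 below 0.01 m and angle between sugar_ring_1's own z axis and vertical below 0.25 rad) and (horizontal distance between sugar_ring_2 and round_liner_2 below 0.015 m and z of sugar_ring_2 in the frame of round_liner_2 below 0.01 m and angle between sugar_ring_2's own z axis and vertical below 0.25 rad)) or ((horizontal distance between sugar_ring_1 and round_liner_2 below 0.015 m and z of sugar_ring_1 in the frame of round_liner_2 below 0.01 m and angle between sugar_ring_1's own z axis and vertical below 0.25 rad) and (horizontal distance between sugar_ring_2 and round_liner_1 below 0.015 m and z of sugar_ring_2 in the frame of round_liner_1 below 0.01 m and angle between sugar_ring_2's own z axis and vertical below 0.25 rad))) and linear speed of each of croissant_1, croissant_2, sugar_ring_1, sugar_ring_2 below 0.02 m/s and angular speed of each of croissant_1, croissant_2, sugar_ring_1, sugar_ring_2 below 0.3 rad/s and distance of each of choc_croissant, choc_ring from where it was at the start of the episode below 0.02 m); the robot touches nothing.
It fails at once if the chocolate croissant is moved more than 20 mm (distance of choc_croissant from where it was at the start of the episode above 0.02 m).
It fails at once if the chocolate ring is moved more than 20 mm (distance of choc_ring from where it was at the start of the episode above 0.02 m).
It also fails if it takes over 99 s, if anything falls off the work surface, if the arm or the gripper's body presses on something with over 40 N, if the wrist force passes 120 N, or if a joint passes its speed limit or range.

## Working session

There is one attempt and no reset: what is moved stays moved. The work goes in short steps, Python scripts to look and compute and a shell command to move; the robot and the scene stay as the last step left them, time stands still between calls to the robot, and variables do not carry over. Pictures are saved under pics/ and viewed, and the job is handed in when it is done.

```bash
ls; mkdir -p pics
python3 - <<'E'
from cell import arm, optics
import cv2
print(arm.observe())
for n in ["scene","top"]:
    im=optics.get_image(n); cv2.imwrite(f"pics/{n}0.png",im[:,:,::-1])
    print(n,optics.camera_info(n))
    for t in ["croissant_1","sugar_ring_1","choc_croissant","choc_ring","oblong_liner_1","round_liner_1"]:
        print(t,[(d['location'],round(d['score'],2)) for d in optics.pinpoint(n,t)])
E
```

```text
pics
{'clock': 0.0, 'joints': array([ 1.17739312,  0.43520725,  0.02495277,  1.57412126, -0.01157044,
        1.13398496, -0.07509292]), 'dq': array([-0.00040592, -0.00084975,  0.00102721,  0.00061491,  0.00092897,
       -0.00023194,  0.00136765]), 'joint_efforts': array([-3.11294696e-05, -6.67857599e+01,  9.84789021e-01, -3.14466405e+01,
       -6.05343003e-02,  4.28833324e-02,  1.46165726e-04]), 'position': array([ 0.17900632, -0.59829653,  0.23994515]), 'ee_rot': array([-3.10693697e+00, -4.54913397e-01,  6.06784773e-04]), 'force': array([-0.81092484, -0.06855531,  0.81082832]), 'ft_torque': array([-0.02699463,  0.00077032, -0.00831451]), 'width': 0.9963644114993593}
scene {'fx': 451.88008899123184, 'fy': 451.88008899123184, 'cx': 311.7568236703129, 'cy': 242.27521855979134, 'R': array([[-0.58112123, -0.81363372, -0.01727087],
       [-0.62418345,  0.45922698, -0.63206455],
       [ 0.52220028, -0.35652594, -0.77472325]]), 't': array([0.28959303, 0.33125739, 0.83052627])}
croissant_1 [([342.3, 185.2], 0.79)]
sugar_ring_1 [([203.6, 275.2], 0.78), ([277.2, 323.6], 0.72)]
choc_croiss
[... 230 characters left out ...]
.1698754034533, 'cx': 320.61882308520364, 'cy': 239.38526286597792, 'R': array([[ 0.07129683, -0.99744824, -0.00371202],
       [-0.9760773 , -0.06900194, -0.20618399],
       [ 0.20540172,  0.01832348, -0.9785062 ]]), 't': array([1.06996428e-03, 4.94275570e-01, 1.09549152e+00])}
croissant_1 [([442.1, 189.1], 0.94), ([376.0, 272.7], 0.73)]
sugar_ring_1 [([223.7, 187.4], 0.92), ([249.5, 290.4], 0.74), ([361.3, 165.6], 0.4), ([377.8, 274.7], 0.22)]
choc_croissant [([196.5, 313.1], 0.92), ([294.9, 183.5], 0.17)]
choc_ring [([452.4, 248.4], 0.98), ([360.2, 167.9], 0.16)]
oblong_liner_1 [([369.7, 212.0], 0.95), ([295.7, 181.8], 0.85)]
round_liner_1 [([359.8, 168.2], 0.72), ([302.4, 226.7], 0.55)]
```

View pics/top0.png

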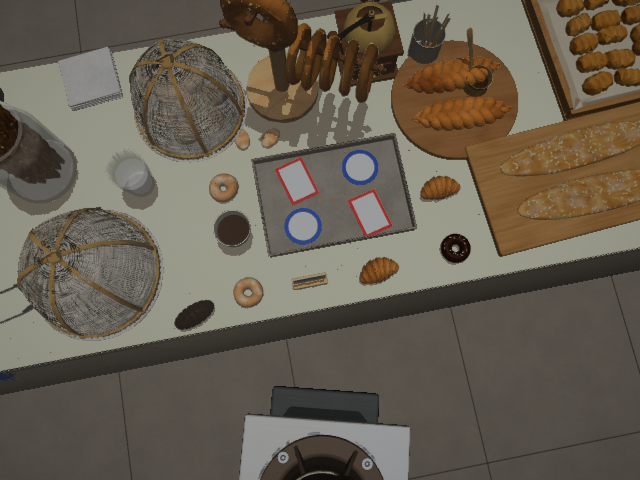

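View pics/scene0.png

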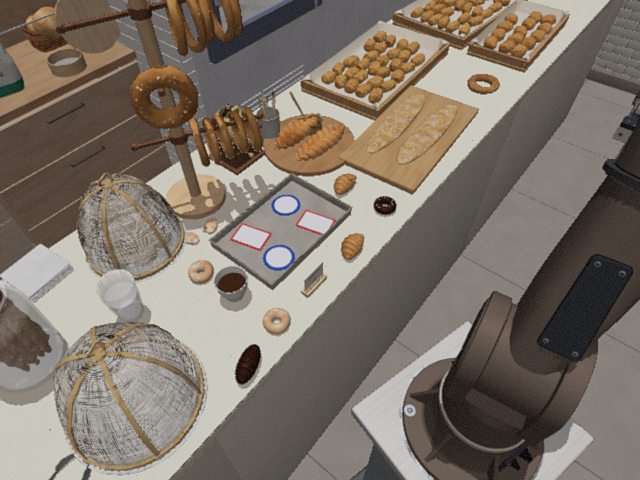

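Top view: croissants are at about (440,188) and (379,271), and rings at (223,187) and (248,292). The red liners are at (297,181) and (370,213), the blue ones at (360,167) and (303,226). The chocolate ring is at (455,248) and the chocolate croissant at (195,314).

```bash
cat > h.py <<'E'
from cell import arm, optics
import numpy as np, cv2
from scipy.spatial.transform import Rotation as Ro
def ray(ci,px,z):
    R=np.array(ci['R']);t=np.array(ci['t'])
    c=-R.T@t; px=np.atleast_2d(px).astype(float)
    d=np.c_[(px[:,0]-ci['cx'])/ci['fx'],(px[:,1]-ci['cy'])/ci['fy'],np.ones(len(px))]@R
    return c+d*((z-c[2])/d[:,2])[:,None]
def proj(ci,X):
    x=np.atleast_2d(X)@np.array(ci['R']).T+ci['t']
    return np.c_[ci['fx']*x[:,0]/x[:,2]+ci['cx'],ci['fy']*x[:,1]/x[:,2]+ci['cy']]
E
python3 - <<'E'
from h import *
T=optics.camera_info('top');S=optics.camera_info('scene')
im={n:cv2.imread(f'pics/{n}0.png') for n in('top','scene')}
def comp(n,ci,seed,fn,z,r=30):
    hsv=cv2.cvtColor(im[n],cv2.COLOR_BGR2HSV).astype(int)
    m=fn(hsv).astype(np.uint8)
    w=np.zeros_like(m);cv2.circle(w,tuple(map(int,seed)),r,1,-1);m*=w
    m=cv2.morphologyEx(m,cv2.MORPH_CLOSE,np.ones((5,5)))
    k,l,st,c=cv2.connectedComponentsWithStats(m)
    i=1+np.argmax(st[1:,4]);ys,xs=np.where(l==i)
    P=ray(ci,np.c_[xs,ys],z)[:,:2].astype(np.float32)
    rect=cv2.minAreaRect(P*1000);hull=cv2.boxPoints(rect)
    mu=P.mean(0);u,s,v=np.linalg.svd(P-mu)if 0 else np.linalg.svd(np.cov((P-mu).T))
    a=u[:,0]
    return st[i,4],mu.round(4),np.degrees(np.arctan2(a[1],a[0])).round(1),np.round(np.array(rect[0])/1000,4),np.round(rect[1]),round(rect[2],1)
gold=lambda h:(h[...,1]>90)&(h[...,0]<25)
pale=lambda h:(h[...,1]>55)&(h[...,0]<25)
dark=lambda h:(h[...,2]<75)
red=lambda h:(h[...,1]>120)&((h[...,0]<8)|(h[...,0]>170))
blue=lambda h:(h[...,1]>120)&(h[...,0]>100)&(h[...,0]<130)
ob={'c1':(gold,.015,(440,188),(345,184)),'c2':(gold,.015,(379,271),(352,246)),'r1':(pale,.011,(223,187),(201,272)),'r2':(pale,.011,(248,292),(277,321)),
'cc':(dark,.015,(195,314),(248,364)),'cr':(dark,.011,(455,248),(385,206)),
'o1':(red,.005,(297,181),(251,237)),'o2':(red,.005,(370,213),(317,222)),'b1':(blue,.005,(360,167),(286,205)),'b2':(blue,.005,(303,226),(279,257))}
for k,(f,z,a,b) in ob.items():
    print(k,'T',comp('top',T,a,f,z,26 if k[0]!='o' else 30)); print('   S',comp('scene',S,b,f,z,24))
for n in('top','scene'):
  ci={'top':T,'scene':S}[n]
  for a in ob.values():pass
print(-np.array(T['R']).T@T['t'])
big=cv2.resize(im['top'][130:330,160:480],None,fx=2.5,fy=2.5,interpolation=2);cv2.imwrite('pics/crop.png',big)
E
```

```text
c1 T (np.int32(686), array([ 0.626 , -0.1987], dtype=float32), np.float64(108.8), array([ 0.6266, -0.1999]), array([49., 79.]), 4.0)
   S (np.int32(321), array([ 0.6251, -0.1981], dtype=float32), np.float64(117.4), array([ 0.624 , -0.1962]), array([50., 84.]), 38.3)
c2 T (np.int32(728), array([ 0.446 , -0.0815], dtype=float32), np.float64(116.3), array([ 0.4475, -0.0822]), array([47., 81.]), 18.1)
   S (np.int32(420), array([ 0.4451, -0.0805], dtype=float32), np.float64(120.6), array([ 0.4454, -0.0793]), array([47., 82.]), 36.2)
r1 T (np.int32(656), array([0.5969, 0.2456], dtype=float32), np.float64(152.2), array([0.5971, 0.2462]), array([58., 60.]), 51.0)
   S (np.int32(449), array([0.5937, 0.2475], dtype=float32), np.float64(157.5), array([0.593 , 0.2483]), array([56., 62.]), 53.7)
r2 T (np.int32(663), array([0.3848, 0.1734], dtype=float32), np.float64(164.7), array([0.3858, 0.1734]), array([58., 56.]), 5.3)
   S (np.int32(512), array([0.3824, 0.1752], dtype=float32), np.float64(149.6), array([0.3832, 0.1754]), array([55., 60.]), 56.3)
cc T (np.int32(721), array([0.3325, 0.2745], d
[... 871 characters left out ...]
 28.9)
   S (np.int32(80), array([ 0.574 , -0.0358], dtype=float32), np.float64(171.2), array([ 0.5734, -0.0361]), array([50., 92.]), 75.4)
b1 T (np.int32(361), array([ 0.6618, -0.0326], dtype=float32), np.float64(168.8), array([ 0.6628, -0.033 ]), array([75., 73.]), 3.7)
   S (np.int32(121), array([ 0.659, -0.03 ], dtype=float32), np.float64(112.7), array([ 0.6613, -0.032 ]), array([72., 69.]), 53.5)
b2 T (np.int32(391), array([0.5278, 0.076 ], dtype=float32), np.float64(-158.5), array([0.5283, 0.076 ]), array([75., 75.]), 48.8)
   S (np.int32(177), array([0.5251, 0.0773], dtype=float32), np.float64(109.3), array([0.5269, 0.0766]), array([74., 72.]), 53.8)
[0.25735904 0.01509999 1.17386092]
```

View pics/crop.png

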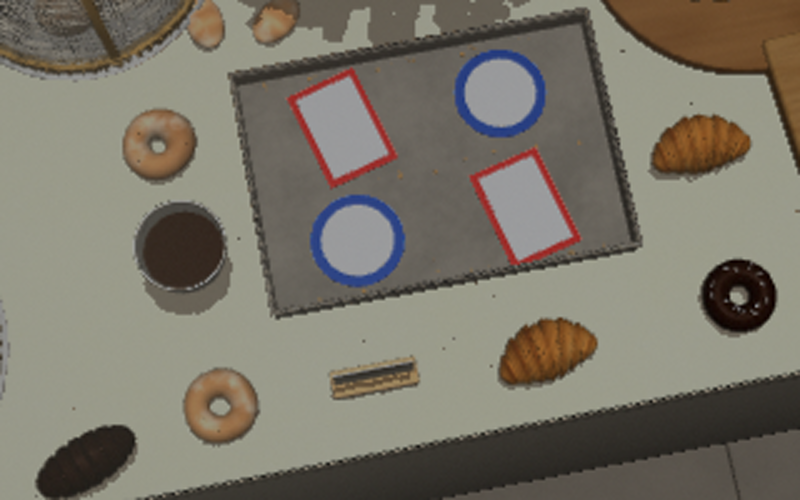

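```bash
cat >> h.py <<'E'
def go(x,y,z,psi):
    s=arm.observe();R=Ro.from_rotvec(s['ee_rot'])
    M=R.as_matrix();cur=np.degrees(np.arctan2(M[1,0],M[0,0]))
    print('t %.2f pos'%s['clock'],s['position'].round(4),'psi %.1f'%cur,'w %.4f'%(s['width']*.0918),'F',s['force'].round(1),'q7 %.2f'%s['joints'][6])
    p=np.radians(psi);D=np.array([[np.cos(p),np.sin(p),0],[np.sin(p),-np.cos(p),0],[0,0,-1]]).T
    rv=(R.inv()*Ro.from_matrix(D)).as_rotvec(degrees=True)
    d=np.array([x,y,z])-s['position']
    print(' rot',rv.round(2),' shift(final axes)',(D.T@d).round(4),' shift(cur axes)',(M.T@d).round(4))
E
python3 -c "
from h import *
go(.626,-.199,.12,110)"
```

```text
t 0.70 pos [ 0.1792 -0.5988  0.2408] psi 16.7 w 0.0918 F [ 0.2 -0.1  0.1] q7 -0.08
 rot [  0.     0.   -93.34]  shift(final axes) [0.2228 0.5566 0.1208]  shift(cur axes) [ 0.5427 -0.2549  0.1207]
```

```bash
python3 -m creep '[{"translation":[0,0,0],"rot":[0,0,-7.1],"jaw":0.068},{"translation":[0,0,0],"rot":[0,0,-7.1],"jaw":0.068},{"translation":[0,0,0],"rot":[0,0,-7.1],"jaw":0.068},{"translation":[0,0,0],"rot":[0,0,-7.1],"jaw":0.068},{"translation":[0,0,0],"rot":[0,0,-7.1],"jaw":0.068},{"translation":[0,0,0],"rot":[0,0,-7.1],"jaw":0.068},{"translation":[0,0,0],"rot":[0,0,-7.1],"jaw":0.068},{"translation":[0,0,0],"rot":[0,0,-7.1],"jaw":0.068},{"translation":[0,0,0],"rot":[0,0,-7.1],"jaw":0.068},{"translation":[0,0,0],"rot":[0,0,-7.1],"jaw":0.068},{"translation":[0,0,0],"rot":[0,0,-7.1],"jaw":0.068},{"translation":[0,0,0],"rot":[0,0,-7.1],"jaw":0.068}]' 20
python3 -m creep '[{"translation":[0,0,0],"rot":[0,0,-7.1],"jaw":0.068},{"translation":[0,0.03,0],"rot":[0,0,0],"jaw":0.068},{"translation":[0,0.03,0],"rot":[0,0,0],"jaw":0.068},{"translation":[0,0.03,0],"rot":[0,0,0],"jaw":0.068},{"translation":[0,0.03,0],"rot":[0,0,0],"jaw":0.068},{"translation":[0.01,0.03,0],"rot":[0,0,0],"jaw":0.068},{"translation":[0.01,0.03,0],"rot":[0,0,0],"jaw":0.068},{"translation":[0.01,0.03,0],"rot":[0,0,0],"jaw":0.068},{"translation":[0.01,0.03,0],"rot":[0,0,0],"jaw":0.068},{"translation":[0.01,0.03,0],"rot":[0,0,0],"jaw":0.068},{"translation":[0.01,0.03,0],"rot":[0,0,0],"jaw":0.068},{"translation":[0.01,0.03,0],"rot":[0,0,0],"jaw":0.068}]'
python3 -c "
from h import *
go(.626,-.199,.2,110)"
```

```text
clock: 1.7
position: [0.1791, -0.5988, 0.2408]
ee_rot: [1.973, 2.445, -0.0]
force: [-1.3, 0.3, 0.7]
width: 0.743
clock: 2.7
position: [0.4696, -0.4244, 0.2408]
ee_rot: [1.825, 2.557, -0.0]
force: [0.8, 0.4, -0.4]
width: 0.741
t 2.70 pos [ 0.4696 -0.4244  0.2408] psi 108.9 w 0.0680 F [ 0.8  0.4 -0.4] q7 0.81
 rot [-0.    0.02 -1.06]  shift(final axes) [0.1583 0.2241 0.0408]  shift(cur axes) [0.1624 0.2211 0.0408]
```

```bash
python3 -m creep '[{"translation":[0,0,0],"rot":[0,0,-1],"jaw":0.068},{"translation":[0.02,0.028,0.01],"rot":[0,0,0],"jaw":0.068},{"translation":[0.02,0.028,0.01],"rot":[0,0,0],"jaw":0.068},{"translation":[0.02,0.028,0.01],"rot":[0,0,0],"jaw":0.068},{"translation":[0.02,0.028,0.01],"rot":[0,0,0],"jaw":0.068},{"translation":[0.02,0.028,0.01],"rot":[0,0,0],"jaw":0.068},{"translation":[0.02,0.028,0.01],"rot":[0,0,0],"jaw":0.068},{"translation":[0.02,0.028,0.01],"rot":[0,0,0],"jaw":0.068},{"translation":[0.018,0.028,0.01],"rot":[0,0,0],"jaw":0.068},{"translation":[0,0,0],"rot":[0,0,0],"jaw":0.068}]'
python3 - <<'E'
from h import *
go(.626,-.199,.02,110)
W=optics.camera_info('wrist');im=optics.get_image('wrist');cv2.imwrite('pics/w1.png',im[:,:,::-1])
print(W['R'],W['t'])
print(optics.pinpoint('wrist','croissant_1'))
print(proj(W,[[.626,-.199,0],[.626,-.199,.019]]))
E
```

```text
clock: 3.53
position: [0.6281, -0.1915, 0.159]
ee_rot: [-1.789, -2.579, -0.008]
force: [-0.0, 2.1, 0.6]
width: 0.741
t 3.53 pos [ 0.6281 -0.1915  0.159 ] psi 110.5 w 0.0680 F [-0.   2.1  0.6] q7 0.36
 rot [ 0.13 -0.3   0.49]  shift(final axes) [-0.0064 -0.0045  0.139 ]  shift(cur axes) [-0.0071 -0.0049  0.1389]
[[ 0.93705275  0.34918203  0.00201169]
 [ 0.3344239  -0.89907606  0.28252947]
 [ 0.10046287 -0.26407226 -0.95925651]] [-0.52154689 -0.39373223  0.19907778]
[{'location': [130.1, 1.4], 'score': 0.79}, {'location': [308.9, 232.6], 'score': 0.7}]
[[307.3236412  235.24384216]
 [307.04959913 241.5641774 ]]
```

View pics/w1.png

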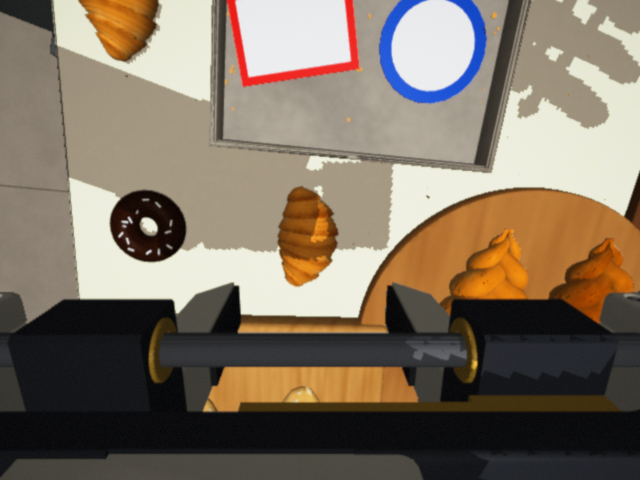

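Wrist picture: the croissant is at about (308,236), where my estimate projects, with its length along the tool's x axis. The fingers at ±62 px clear the board, whose edge is near col 390–400. Descending.

```bash
python3 -m creep '[{"translation":[-0.006,-0.004,0.01],"rot":[0.1,-0.3,0.5],"jaw":0.068},{"translation":[0,0,0.02],"rot":[0,0,0],"jaw":0.068},{"translation":[0,0,0.02],"rot":[0,0,0],"jaw":0.068},{"translation":[0,0,0.02],"rot":[0,0,0],"jaw":0.068},{"translation":[0,0,0.02],"rot":[0,0,0],"jaw":0.068},{"translation":[0,0,0.015],"rot":[0,0,0],"jaw":0.068},{"translation":[0,0,0],"rot":[0,0,0],"jaw":0.068}]'
python3 - <<'E'
from h import *
go(.626,-.199,.02,110)
E
```

```text
clock: 4.22
position: [0.6201, -0.2106, 0.0521]
ee_rot: [-1.818, -2.561, 0.012]
force: [-0.4, -0.7, -0.6]
width: 0.739
t 4.22 pos [ 0.6201 -0.2106  0.0521] psi 109.3 w 0.0679 F [-0.4 -0.7 -0.6] q7 0.31
 rot [-0.41  0.21 -0.74]  shift(final axes) [0.0089 0.0095 0.0321]  shift(cur axes) [0.0091 0.0097 0.032 ]
```

```bash
python3 -m creep '[{"translation":[0,0,0],"rot":[0,0,0],"jaw":0.068},{"translation":[0,0,0],"rot":[0,0,0],"jaw":0.068},{"translation":[0,0,0],"rot":[0,0,0],"jaw":0.068}]'
python3 - <<'E'
from h import *
go(.626,-.199,.02,110)
E
```

```text
clock: 4.47
position: [0.6241, -0.2089, 0.0572]
ee_rot: [1.812, 2.559, -0.006]
force: [0.3, 0.3, -0.1]
width: 0.741
t 4.47 pos [ 0.6241 -0.2089  0.0572] psi 109.4 w 0.0680 F [ 0.3  0.3 -0.1] q7 0.31
 rot [-0.01  0.39 -0.6 ]  shift(final axes) [0.0086 0.0052 0.0372]  shift(cur axes) [0.0089 0.0051 0.0371]
```

```bash
python3 -m creep '[{"translation":[0.009,0.005,0],"rot":[0,0.4,-0.6],"jaw":0.068},{"translation":[0,0,0],"rot":[0,0,0],"jaw":0.068},{"translation":[0,0,0.012],"rot":[0,0,0],"jaw":0.068},{"translation":[0,0,0.012],"rot":[0,0,0],"jaw":0.068},{"translation":[0,0,0.011],"rot":[0,0,0],"jaw":0.068},{"translation":[0,0,0],"rot":[0,0,0],"jaw":0.068},{"translation":[0,0,0],"rot":[0,0,0],"jaw":0.068},{"translation":[0,0,0],"rot":[0,0,0],"jaw":0.068}]'
python3 - <<'E'
from h import *
go(.626,-.199,.02,110)
E
```

```text
clock: 5.13
position: [0.625, -0.1978, 0.0203]
ee_rot: [-1.799, -2.572, 0.001]
force: [-1.0, -0.1, 0.9]
width: 0.742
t 5.13 pos [ 0.625  -0.1978  0.0203] psi 110.1 w 0.0681 F [-1.  -0.1  0.9] q7 0.29
 rot [-0.12 -0.12  0.05]  shift(final axes) [-0.0015  0.0005  0.0003]  shift(cur axes) [-0.0015  0.0005  0.0003]
```

Close, lift.

```bash
python3 -m creep '[{"translation":[0,0,0],"rot":[0,0,0],"jaw":0.03},{"translation":[0,0,0],"rot":[0,0,0],"jaw":0.03},{"translation":[0,0,0],"rot":[0,0,0],"jaw":0.03},{"translation":[0,0,0],"rot":[0,0,0],"jaw":0.03},{"translation":[0,0,0],"rot":[0,0,0],"jaw":0.03},{"translation":[0,0,-0.01],"rot":[0,0,0],"jaw":0.03},{"translation":[0,0,-0.02],"rot":[0,0,0],"jaw":0.03},{"translation":[0,0,-0.02],"rot":[0,0,0],"jaw":0.03},{"translation":[0,0,-0.02],"rot":[0,0,0],"jaw":0.03},{"translation":[0,0,-0.02],"rot":[0,0,0],"jaw":0.03},{"translation":[0,0,0],"rot":[0,0,0],"jaw":0.03},{"translation":[0,0,0],"rot":[0,0,0],"jaw":0.03}]' 20
python3 - <<'E'
from h import *
go(.565,-.059,.11,28)
E
```

```text
clock: 6.13
position: [0.6261, -0.198, 0.1124]
ee_rot: [1.801, 2.574, 0.001]
force: [-0.1, -0.6, -1.3]
width: 0.519
t 6.13 pos [ 0.6261 -0.198   0.1124] psi 110.1 w 0.0476 F [-0.1 -0.6 -1.3] q7 0.34
 rot [ 2.000e-02 -2.000e-02  8.205e+01]  shift(final axes) [ 0.0113 -0.1514  0.0024]  shift(cur axes) [ 0.1515 -0.0097  0.0025]
```

```bash
python3 -m creep '[{"translation":[0.025,-0.0015,0],"rot":[0,0,0],"jaw":0.03},{"translation":[0.025,-0.0015,0],"rot":[0,0,0],"jaw":0.03},{"translation":[0.025,-0.0015,0],"rot":[0,0,0],"jaw":0.03},{"translation":[0.025,-0.0015,0],"rot":[0,0,0],"jaw":0.03},{"translation":[0.025,-0.0015,0],"rot":[0,0,0],"jaw":0.03},{"translation":[0.025,-0.0015,0],"rot":[0,0,0],"jaw":0.03},{"translation":[0,0,0],"rot":[0,0,5],"jaw":0.03},{"translation":[0,0,0],"rot":[0,0,7],"jaw":0.03},{"translation":[0,0,0],"rot":[0,0,7],"jaw":0.03},{"translation":[0,0,0],"rot":[0,0,7],"jaw":0.03},{"translation":[0,0,0],"rot":[0,0,7],"jaw":0.03},{"translation":[0,0,0],"rot":[0,0,7],"jaw":0.03}]'
python3 -m creep '[{"translation":[0,0,0],"rot":[0,0,7],"jaw":0.03},{"translation":[0,0,0],"rot":[0,0,7],"jaw":0.03},{"translation":[0,0,0],"rot":[0,0,7],"jaw":0.03},{"translation":[0,0,0],"rot":[0,0,7],"jaw":0.03},{"translation":[0,0,0],"rot":[0,0,7],"jaw":0.03},{"translation":[0,0,0],"rot":[0,0,7],"jaw":0.03},{"translation":[0,0,0],"rot":[0,0,0],"jaw":0.03},{"translation":[0,0,0],"rot":[0,0,0],"jaw":0.03},{"translation":[0,0,0],"rot":[0,0,0],"jaw":0.03},{"translation":[0,0,0],"rot":[0,0,0],"jaw":0.03}]'
python3 - <<'E'
from h import *
go(.565,-.059,.026,28)
W=optics.camera_info('wrist')
for n in('wrist','top'):
    im=optics.get_image(n);cv2.imwrite(f'pics/{n}2.png',im[:,:,::-1])
print(proj(W,[[.565,-.059,.005]]))
for t in('oblong_liner_1','croissant_1'): print(optics.pinpoint('wrist',t))
E
```

```text
clock: 7.13
position: [0.5645, -0.06, 0.11]
ee_rot: [-2.575, -1.794, 0.004]
force: [0.4, 0.5, -0.5]
width: 0.515
clock: 7.97
position: [0.5652, -0.0601, 0.1107]
ee_rot: [-3.045, -0.765, 0.004]
force: [-0.6, -1.0, -0.8]
width: 0.515
t 7.97 pos [ 0.5652 -0.0601  0.1107] psi 28.2 w 0.0472 F [-0.6 -1.  -0.8] q7 -1.10
 rot [-0.13  0.11  0.22]  shift(final axes) [ 0.0004 -0.001   0.0847]  shift(cur axes) [ 0.0005 -0.0008  0.0847]
[[311.98692771 244.35681059]]
[{'location': [129.4, 51.0], 'score': 0.57}]
[{'location': [267.6, 382.2], 'score': 0.88}, {'location': [313.0, 300.8], 'score': 0.84}, {'location': [111.5, 202.0], 'score': 0.15}]
```

View pics/wrist2.png

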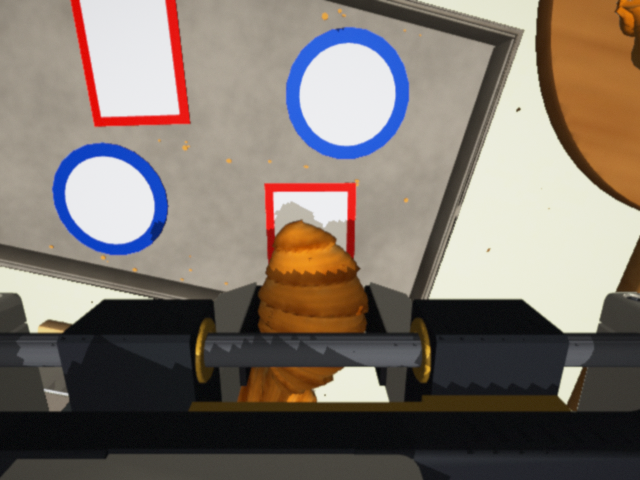

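View pics/top2.png

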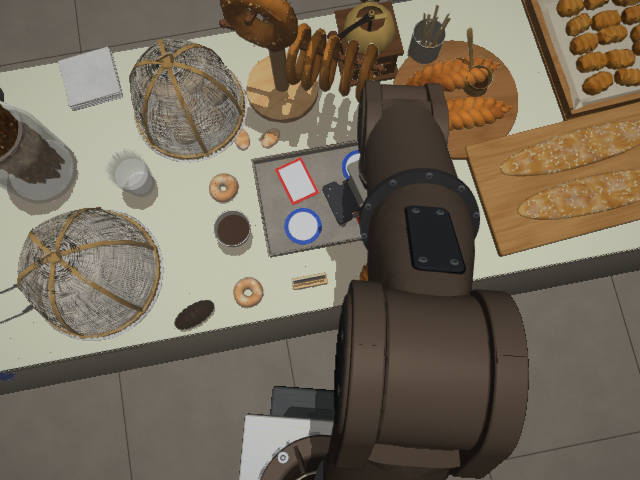

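Wrist picture: the croissant lies along the liner, with its tip over the liner at (310,225). Lowering it.

```bash
python3 -m creep '[{"translation":[0,-0.001,0.02],"rot":[0,0,0],"jaw":0.03},{"translation":[0,0,0.02],"rot":[0,0,0],"jaw":0.03},{"translation":[0,0,0.02],"rot":[0,0,0],"jaw":0.03},{"translation":[0,0,0.015],"rot":[0,0,0],"jaw":0.03},{"translation":[0,0,0.01],"rot":[0,0,0],"jaw":0.03},{"translation":[0,0,0],"rot":[0,0,0],"jaw":0.03},{"translation":[0,0,0],"rot":[0,0,0],"jaw":0.03},{"translation":[0,0,0],"rot":[0,0,0],"jaw":0.03}]'
python3 - <<'E'
from h import *
go(.565,-.059,.026,28)
E
```

```text
clock: 8.83
position: [0.5651, -0.0591, 0.0263]
ee_rot: [-3.046, -0.761, 0.002]
force: [-0.6, 0.2, -0.5]
width: 0.518
t 8.83 pos [ 0.5651 -0.0591  0.0263] psi 28.1 w 0.0476 F [-0.6  0.2 -0.5] q7 -1.12
 rot [-0.1   0.06  0.07]  shift(final axes) [ 0.     -0.0001  0.0003]  shift(cur axes) [ 0.     -0.0001  0.0003]
```

Release and raise.

```bash
python3 -m creep '[{"translation":[0,0,0.001],"rot":[0,0,0],"jaw":0.06},{"translation":[0,0,0],"rot":[0,0,0],"jaw":0.075},{"translation":[0,0,0],"rot":[0,0,0],"jaw":0.075},{"translation":[0,0,0],"rot":[0,0,0],"jaw":0.075},{"translation":[0,0,-0.01],"rot":[0,0,0],"jaw":0.075},{"translation":[0,0,-0.02],"rot":[0,0,0],"jaw":0.075},{"translation":[0,0,-0.03],"rot":[0,0,0],"jaw":0.075},{"translation":[0,0,-0.03],"rot":[0,0,0],"jaw":0.075},{"translation":[0,0,-0.03],"rot":[0,0,0],"jaw":0.075},{"translation":[0,0,0],"rot":[0,0,0],"jaw":0.075}]'
python3 - <<'E'
from h import *
go(.446,-.081,.1,116)
W=optics.camera_info('wrist')
for n in('wrist','scene'):
    im=optics.get_image(n);cv2.imwrite(f'pics/{n}3.png',im[:,:,::-1])
E
```

```text
clock: 9.67
position: [0.5683, -0.0593, 0.1516]
ee_rot: [3.047, 0.761, 0.011]
force: [1.1, -0.1, -0.3]
width: 0.816
t 9.67 pos [ 0.5683 -0.0593  0.1516] psi 28.0 w 0.0749 F [ 1.1 -0.1 -0.3] q7 -1.10
 rot [  0.42  -0.19 -87.95]  shift(final axes) [ 0.0341 -0.1195  0.0516]  shift(cur axes) [-0.1185 -0.0385  0.0507]
```

View pics/wrist3.png

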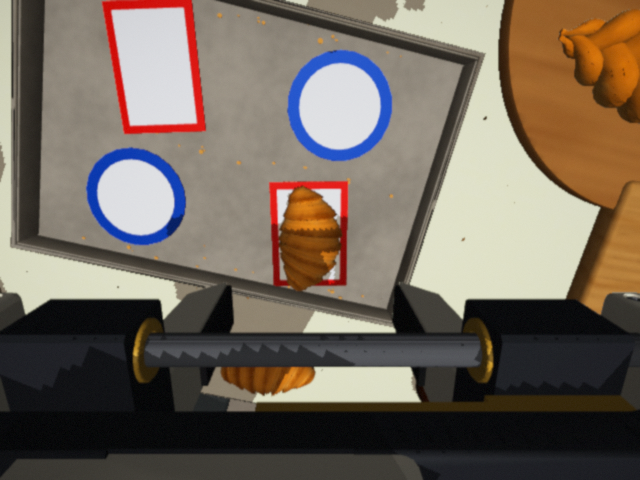

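View pics/scene3.png

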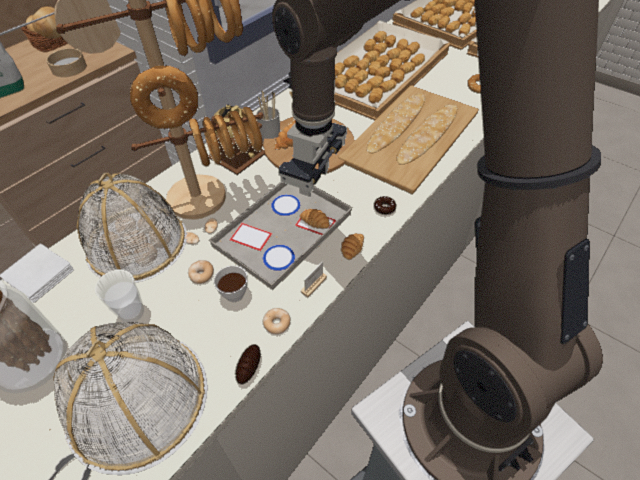

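Run:
```python
from h import *
T=optics.camera_info('top');S=optics.camera_info('scene')
P=lambda c:np.diag([1,1,1])@np.array([[c['fx'],0,c['cx']],[0,c['fy'],c['cy']],[0,0,1]])@np.c_[c['R'],c['t']]
for a,b in [((255,130),(368,75)),((235,20),(368,75)),((195,150),(295,50)),((172,110),(270,75)),((180,190),(283,90))]:
    X=cv2.triangulatePoints(P(S),P(T),np.float64(a).reshape(2,1),np.float64(b).reshape(2,1));X=(X[:3]/X[3]).ravel()
    print(X.round(3),proj(S,X).round(0),proj(T,X).round(0))
for z in(0,.15,.3,.45):print(z,ray(T,(368,85),z).round(3),ray(T,(320,90),z).round(3))
print(arm.observe()['joints'].round(2))
im=cv2.imread('pics/scene0.png');cv2.imwrite('pics/st.png',cv2.resize(im[0:230,60:330],None,fx=2.5,fy=2.5))
im=cv2.imread('pics/top0.png');cv2.imwrite('pics/st2.png',cv2.resize(im[0:180,180:480],None,fx=2.5,fy=2.5))
```

```text
[ 0.786 -0.033  0.166] [[254. 130.]] [[369.  76.]]
[0.627 0.005 0.501] [[260.  22.]] [[352.  62.]]
[0.846 0.11  0.134] [[194. 150.]] [[296.  50.]]
[0.697 0.145 0.341] [[189. 112.]] [[259.  67.]]
[0.823 0.154 0.032] [[191. 192.]] [[276.  84.]]
0 [[ 0.851 -0.041  0.   ]] [[0.832 0.062 0.   ]]
0.15 [[ 0.775 -0.034  0.15 ]] [[0.759 0.056 0.15 ]]
0.3 [[ 0.699 -0.027  0.3  ]] [[0.685 0.05  0.3  ]]
0.45 [[ 0.624 -0.019  0.45 ]] [[0.612 0.044 0.45 ]]
[ 0.06  0.44 -0.06  1.82  0.03  0.88 -1.1 ]
```

View pics/st.png

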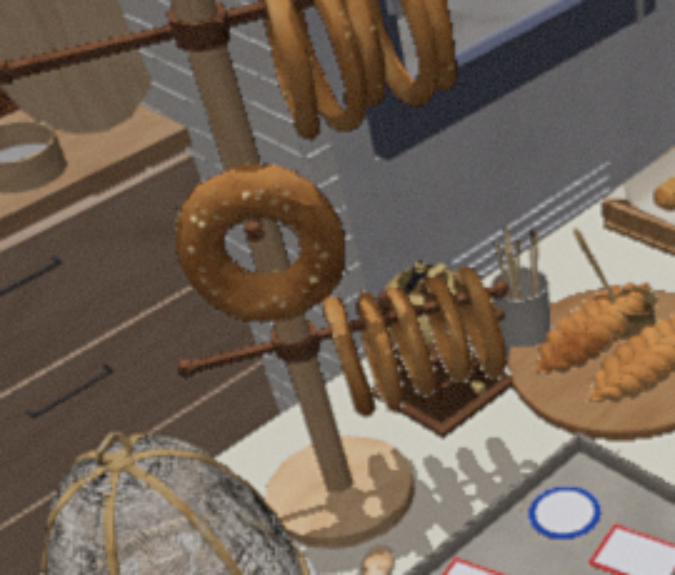

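View pics/st2.png

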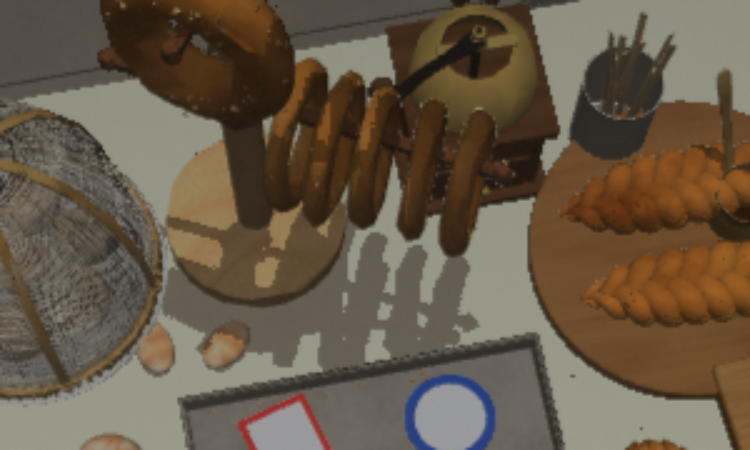

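Wrist picture: croissant_1 is on the red liner at (308,237), aligned with it. The bread stand lies behind the far liners, so I'll measure its front faces before moving there.

Run:
```python
from h import *
T=optics.camera_info('top');S=optics.camera_info('scene')
P=lambda c:np.array([[c['fx'],0,c['cx']],[0,c['fy'],c['cy']],[0,0,1]])@np.c_[c['R'],c['t']]
for a,b in [((256,150),(362,100)),((172,127),(260,48)),((161,91),(251,18)),((206,163),(296,84)),((240,145),(345,94)),((135,147),(228,30))]:
    X=cv2.triangulatePoints(P(S),P(T),np.float64(a).reshape(2,1),np.float64(b).reshape(2,1));X=(X[:3]/X[3]).ravel()
    print(X.round(3),proj(S,X).round(0)-a,proj(T,X).round(0)-b)
```

```text
[ 0.759 -0.023  0.125] [[2. 0.]] [[-1. -1.]]
[0.773 0.161 0.267] [[2. 0.]] [[-1. -1.]]
[0.771 0.164 0.357] [[1. 0.]] [[-1.  0.]]
[0.778 0.106 0.135] [[2. 0.]] [[-1. -1.]]
[0.754 0.014 0.159] [[5. 1.]] [[-3. -3.]]
[0.843 0.235 0.203] [[4. 1.]] [[-2. -2.]]
```

Stand front faces are at x ≥ 0.75, so there is room. On to croissant_2.

```bash
python3 -m creep '[{"translation":[-0.03,-0.01,0],"rot":[0,0,0],"jaw":0.072},{"translation":[-0.03,-0.01,0],"rot":[0,0,0],"jaw":0.072},{"translation":[-0.03,-0.01,0],"rot":[0,0,0],"jaw":0.072},{"translation":[-0.028,-0.008,0],"rot":[0,0,0],"jaw":0.072},{"translation":[0,0,0],"rot":[0,0,-5],"jaw":0.072},{"translation":[0,0,0],"rot":[0,0,-7],"jaw":0.072},{"translation":[0,0,0],"rot":[0,0,-7],"jaw":0.072},{"translation":[0,0,0],"rot":[0,0,-7],"jaw":0.072},{"translation":[0,0,0],"rot":[0,0,-7],"jaw":0.072},{"translation":[0,0,0],"rot":[0,0,-7],"jaw":0.072},{"translation":[0,0,0],"rot":[0,0,-7],"jaw":0.072},{"translation":[0,0,0],"rot":[0,0,-7],"jaw":0.072}]'
python3 -m creep '[{"translation":[0,0,0],"rot":[0,0,-7],"jaw":0.072},{"translation":[0,0,0],"rot":[0,0,-7],"jaw":0.072},{"translation":[0,0,0],"rot":[0,0,-7],"jaw":0.072},{"translation":[0,0,0],"rot":[0,0,-7],"jaw":0.072},{"translation":[0,0,0],"rot":[0,0,-6],"jaw":0.072},{"translation":[0,0,0],"rot":[0,0,0],"jaw":0.072},{"translation":[0,0,0],"rot":[0,0,0],"jaw":0.072},{"translation":[0,0,0],"rot":[0,0,0],"jaw":0.072},{"translation":[0,0,0],"rot":[0,0,0],"jaw":0.072}]'
python3 - <<'E'
from h import *
go(.446,-.081,.02,116)
W=optics.camera_info('wrist')
im=optics.get_image('wrist');cv2.imwrite(f'pics/w4.png',im[:,:,::-1])
print(proj(W,[[.446,-.081,.0]]),[ (d['location'],d['score']) for d in optics.pinpoint('wrist','croissant_1')])
E
```

```text
clock: 10.77
position: [0.4421, -0.0811, 0.1444]
ee_rot: [-2.361, -2.067, 0.004]
force: [0.5, -0.1, 0.6]
width: 0.789
clock: 11.52
position: [0.4428, -0.0811, 0.145]
ee_rot: [-1.665, -2.66, 0.001]
force: [-0.3, 0.7, 0.2]
width: 0.783
t 11.52 pos [ 0.4428 -0.0811  0.145 ] psi 115.9 w 0.0719 F [-0.3  0.7  0.2] q7 0.35
 rot [-0.11 -0.12 -0.09]  shift(final axes) [-0.0013  0.0029  0.125 ]  shift(cur axes) [-0.0016  0.0032  0.125 ]
[[317.08934591 233.365457  ]] [([460.0, 275.2], 0.67), ([319.1, 232.7], 0.65)]
```

View pics/w4.png

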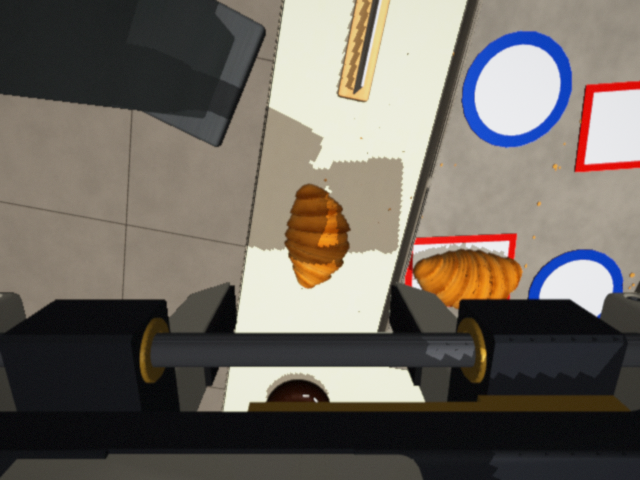

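Wrist picture: the croissant is at about (318,235), matching the projected (317,233). The tray wall at col 402 leaves the right finger, out to about 385, some clearance.

```bash
python3 -m creep '[{"translation":[-0.001,0.004,0],"rot":[0,0,0],"jaw":0.072},{"translation":[0,0,0.02],"rot":[0,0,0],"jaw":0.072},{"translation":[0,0,0.025],"rot":[0,0,0],"jaw":0.072},{"translation":[0,0,0.025],"rot":[0,0,0],"jaw":0.072},{"translation":[0,0,0.025],"rot":[0,0,0],"jaw":0.072},{"translation":[0,0,0.018],"rot":[0,0,0],"jaw":0.072},{"translation":[0,0,0.011],"rot":[0,0,0],"jaw":0.072},{"translation":[0,0,0],"rot":[0,0,0],"jaw":0.072},{"translation":[0,0,0],"rot":[0,0,0],"jaw":0.072},{"translation":[0,0,0],"rot":[0,0,0],"jaw":0.072}]'
python3 - <<'E'
from h import *
go(.446,-.081,.02,116)
E
```

```text
clock: 12.45
position: [0.4474, -0.0801, 0.0218]
ee_rot: [-1.663, -2.664, -0.0]
force: [-0.2, 0.6, -0.4]
width: 0.783
t 12.45 pos [ 0.4474 -0.0801  0.0218] psi 116.1 w 0.0719 F [-0.2  0.6 -0.4] q7 0.21
 rot [-0.05 -0.08  0.05]  shift(final axes) [-0.0002 -0.0017  0.0018]  shift(cur axes) [-0.0002 -0.0017  0.0018]
```

```bash
python3 -m creep '[{"translation":[0,-0.001,0.001],"rot":[0,0,0],"jaw":0.03},{"translation":[0,0,0],"rot":[0,0,0],"jaw":0.03},{"translation":[0,0,0],"rot":[0,0,0],"jaw":0.03},{"translation":[0,0,0],"rot":[0,0,0],"jaw":0.03},{"translation":[0,0,0],"rot":[0,0,0],"jaw":0.03},{"translation":[0,0,-0.01],"rot":[0,0,0],"jaw":0.03},{"translation":[0,0,-0.02],"rot":[0,0,0],"jaw":0.03},{"translation":[0,0,-0.025],"rot":[0,0,0],"jaw":0.03},{"translation":[0,0,-0.025],"rot":[0,0,0],"jaw":0.03},{"translation":[0,0,-0.02],"rot":[0,0,0],"jaw":0.03},{"translation":[0,0,0],"rot":[0,0,0],"jaw":0.03},{"translation":[0,0,0],"rot":[0,0,0],"jaw":0.03}]' 20
python3 - <<'E'
from h import *
go(.623,.0965,.12,28)
E
```

```text
clock: 13.45
position: [0.4468, -0.0809, 0.1216]
ee_rot: [1.664, 2.665, 0.001]
force: [-0.1, -0.9, -1.1]
width: 0.537
t 13.45 pos [ 0.4468 -0.0809  0.1216] psi 116.0 w 0.0493 F [-0.1 -0.9 -1.1] q7 0.32
 rot [ 2.000e-02 -4.000e-02  8.804e+01]  shift(final axes) [ 0.2389 -0.0739  0.0016]  shift(cur axes) [0.082  0.2362 0.0018]
```

```bash
python3 -m creep '[{"translation":[0,0,0],"rot":[0,0,4],"jaw":0.03},{"translation":[0,0,0],"rot":[0,0,7],"jaw":0.03},{"translation":[0,0,0],"rot":[0,0,7],"jaw":0.03},{"translation":[0,0,0],"rot":[0,0,7],"jaw":0.03},{"translation":[0,0,0],"rot":[0,0,7],"jaw":0.03},{"translation":[0,0,0],"rot":[0,0,7],"jaw":0.03},{"translation":[0,0,0],"rot":[0,0,7],"jaw":0.03},{"translation":[0,0,0],"rot":[0,0,7],"jaw":0.03},{"translation":[0,0,0],"rot":[0,0,7],"jaw":0.03},{"translation":[0,0,0],"rot":[0,0,7],"jaw":0.03},{"translation":[0,0,0],"rot":[0,0,7],"jaw":0.03},{"translation":[0,0,0],"rot":[0,0,7],"jaw":0.03}]'
python3 -m creep '[{"translation":[0,0,0],"rot":[0,0,7],"jaw":0.03},{"translation":[0.02,-0.006,0],"rot":[0,0,0],"jaw":0.03},{"translation":[0.03,-0.01,0],"rot":[0,0,0],"jaw":0.03},{"translation":[0.03,-0.01,0],"rot":[0,0,0],"jaw":0.03},{"translation":[0.03,-0.01,0],"rot":[0,0,0],"jaw":0.03},{"translation":[0.03,-0.01,0],"rot":[0,0,0],"jaw":0.03},{"translation":[0.03,-0.01,0],"rot":[0,0,0],"jaw":0.03},{"translation":[0.03,-0.01,0],"rot":[0,0,0],"jaw":0.03},{"translation":[0.02,-0.005,0],"rot":[0,0,0],"jaw":0.03},{"translation":[0.019,-0.003,0],"rot":[0,0,0],"jaw":0.03},{"translation":[0,0,0],"rot":[0,0,0],"jaw":0.03},{"translation":[0,0,0],"rot":[0,0,0],"jaw":0.03}]'
python3 -m creep '[{"translation":[0,0,0],"rot":[0,0,0],"jaw":0.03},{"translation":[0,0,0],"rot":[0,0,0],"jaw":0.03}]'
python3 - <<'E'
from h import *
go(.623,.0965,.026,28)
W=optics.camera_info('wrist')
for n in('wrist','scene'):
    im=optics.get_image(n);cv2.imwrite(f'pics/{n}5.png',im[:,:,::-1])
E
```

```text
clock: 14.45
position: [0.4452, -0.0806, 0.1193]
ee_rot: [-2.996, -0.937, 0.006]
force: [-0.6, 0.7, -0.8]
width: 0.54
clock: 15.45
position: [0.6216, 0.0977, 0.1184]
ee_rot: [-3.046, -0.763, 0.007]
force: [-0.2, -0.2, -1.0]
width: 0.542
clock: 15.62
position: [0.6211, 0.0958, 0.1194]
ee_rot: [-3.047, -0.76, 0.006]
force: [-0.4, -0.2, -0.4]
width: 0.54
t 15.62 pos [0.6211 0.0958 0.1194] psi 28.0 w 0.0496 F [-0.4 -0.2 -0.4] q7 -1.34
 rot [-0.11  0.2  -0.01]  shift(final axes) [0.002  0.0002 0.0934]  shift(cur axes) [0.0023 0.0004 0.0934]
```

View pics/wrist5.png

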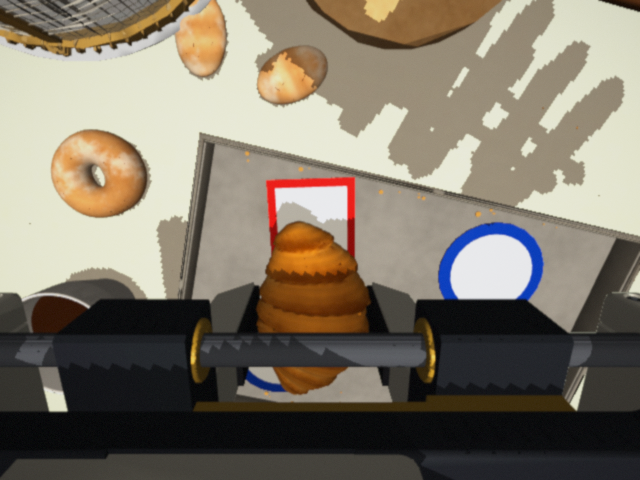

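View pics/scene5.png

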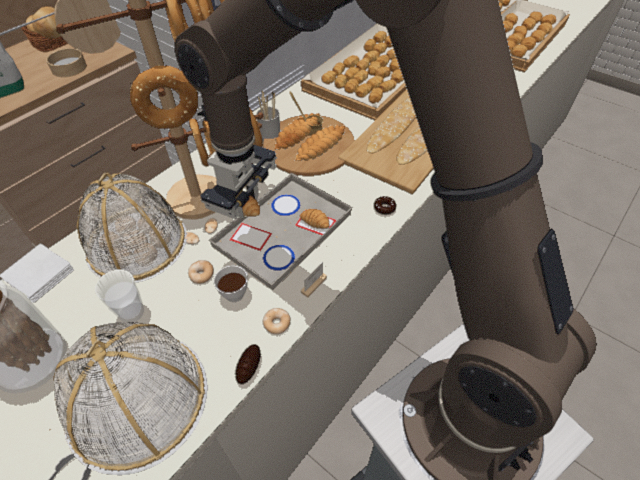

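Wrist picture: the croissant's tip is over the liner at (310,225), square to it, and the scene view shows the arm clear of the stand. Lowering.

```bash
python3 -m creep '[{"translation":[0.002,0,0.01],"rot":[0,0,0],"jaw":0.03},{"translation":[0,0,0.02],"rot":[0,0,0],"jaw":0.03},{"translation":[0,0,0.02],"rot":[0,0,0],"jaw":0.03},{"translation":[0,0,0.02],"rot":[0,0,0],"jaw":0.03},{"translation":[0,0,0.014],"rot":[0,0,0],"jaw":0.03},{"translation":[0,0,0.008],"rot":[0,0,0],"jaw":0.03},{"translation":[0,0,0],"rot":[0,0,0],"jaw":0.03},{"translation":[0,0,0],"rot":[0,0,0],"jaw":0.03},{"translation":[0,0,0],"rot":[0,0,0],"jaw":0.03},{"translation":[0,0,0],"rot":[0,0,0],"jaw":0.03}]'
python3 - <<'E'
from h import *
go(.623,.0965,.026,28)
E
```

```text
clock: 16.55
position: [0.6242, 0.0981, 0.0286]
ee_rot: [-3.047, -0.761, 0.001]
force: [0.7, -0.2, 0.3]
width: 0.538
t 16.55 pos [0.6242 0.0981 0.0286] psi 28.1 w 0.0494 F [ 0.7 -0.2  0.3] q7 -1.35
 rot [-0.09  0.02  0.05]  shift(final axes) [-0.0018  0.0008  0.0026]  shift(cur axes) [-0.0018  0.0008  0.0026]
```

```bash
python3 -m creep '[{"translation":[-0.001,0.001,0.002],"rot":[0,0,0],"jaw":0.03},{"translation":[0,0,0],"rot":[0,0,0],"jaw":0.03},{"translation":[0,0,0],"rot":[0,0,0],"jaw":0.06},{"translation":[0,0,0],"rot":[0,0,0],"jaw":0.075},{"translation":[0,0,0],"rot":[0,0,0],"jaw":0.075},{"translation":[0,0,0],"rot":[0,0,0],"jaw":0.075},{"translation":[0,0,-0.01],"rot":[0,0,0],"jaw":0.075},{"translation":[0,0,-0.02],"rot":[0,0,0],"jaw":0.075},{"translation":[0,0,-0.03],"rot":[0,0,0],"jaw":0.075},{"translation":[0,0,-0.03],"rot":[0,0,0],"jaw":0.075},{"translation":[0,0,-0.03],"rot":[0,0,0],"jaw":0.075},{"translation":[0,0,0],"rot":[0,0,0],"jaw":0.075}]'
python3 - <<'E'
from h import *
go(.596,.2465,.15,15)
im=optics.get_image('wrist');cv2.imwrite(f'pics/w6.png',im[:,:,::-1])
E
```

```text
clock: 17.55
position: [0.6271, 0.0973, 0.1532]
ee_rot: [-3.047, -0.761, -0.013]
force: [0.4, -0.5, 0.5]
width: 0.819
t 17.55 pos [0.6271 0.0973 0.1532] psi 28.0 w 0.0752 F [ 0.4 -0.5  0.5] q7 -1.34
 rot [-0.02 -0.47 13.05]  shift(final axes) [ 0.0086 -0.1521  0.0032]  shift(cur axes) [ 0.0427 -0.1463  0.0034]
```

View pics/w6.png

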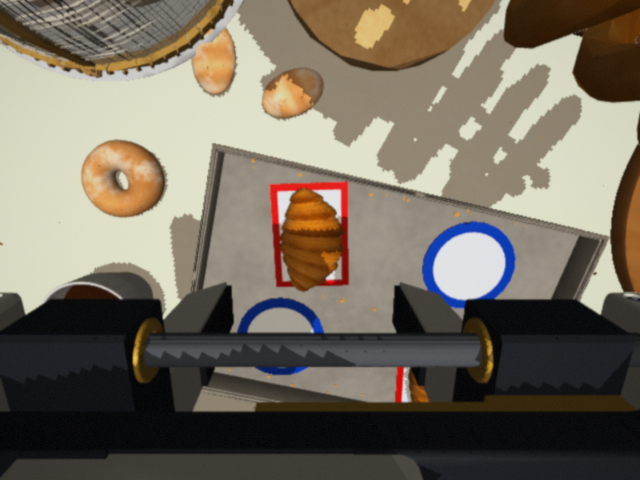

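```bash
python3 -m creep '[{"translation":[0,0,0],"rot":[0,-0.3,6.5],"jaw":0.078},{"translation":[0,0,0],"rot":[0,0,6.5],"jaw":0.078},{"translation":[0.001,-0.02,0],"rot":[0,0,0],"jaw":0.078},{"translation":[0.001,-0.025,0],"rot":[0,0,0],"jaw":0.078},{"translation":[0.001,-0.03,0],"rot":[0,0,0],"jaw":0.078},{"translation":[0.001,-0.03,0],"rot":[0,0,0],"jaw":0.078},{"translation":[0.001,-0.025,0],"rot":[0,0,0],"jaw":0.078},{"translation":[0.001,-0.022,0],"rot":[0,0,0],"jaw":0.078},{"translation":[0,0,0],"rot":[0,0,0],"jaw":0.078},{"translation":[0,0,0],"rot":[0,0,0],"jaw":0.078},{"translation":[0,0,0],"rot":[0,0,0],"jaw":0.078},{"translation":[0,0,0],"rot":[0,0,0],"jaw":0.078}]'
python3 - <<'E'
from h import *
go(.596,.2465,.017,15)
W=optics.camera_info('wrist')
im=optics.get_image('wrist');cv2.imwrite(f'pics/w7.png',im[:,:,::-1])
print(proj(W,[[.596,.2465,.0]]),[ (d['location'],d['score']) for d in optics.pinpoint('wrist','sugar_ring_1')])
E
```

```text
clock: 18.6
position: [0.5902, 0.2432, 0.1458]
ee_rot: [3.114, 0.409, -0.012]
force: [-0.2, 0.2, 0.9]
width: 0.848
t 18.60 pos [0.5902 0.2432 0.1458] psi 14.9 w 0.0779 F [-0.2  0.2  0.9] q7 -1.78
 rot [ 0.02  0.43 -0.05]  shift(final axes) [ 0.0064 -0.0017  0.1288]  shift(cur axes) [ 0.0074 -0.0018  0.1288]
[[310.64626521 221.31385906]] [([312.0, 218.7], 0.6)]
```

View pics/w7.png

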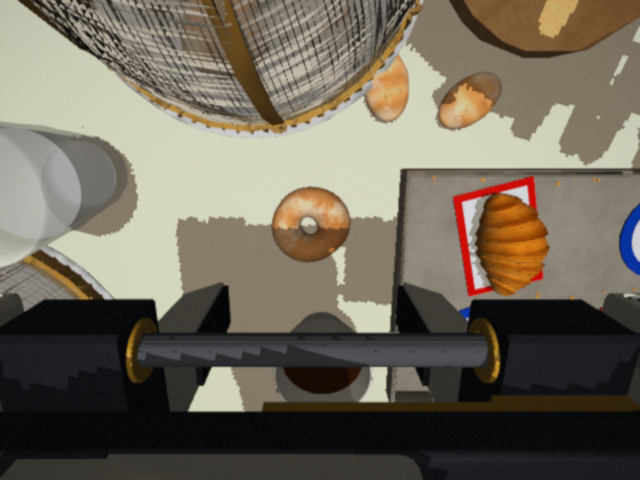

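Wrist picture: the ring is at (311,224), as predicted, with free space on both sides along the jaws (tray wall at col 402).

```bash
python3 -m creep '[{"translation":[0.006,-0.002,0.01],"rot":[0,0.3,0],"jaw":0.078},{"translation":[0,0,0.02],"rot":[0,0,0],"jaw":0.078},{"translation":[0,0,0.025],"rot":[0,0,0],"jaw":0.078},{"translation":[0,0,0.025],"rot":[0,0,0],"jaw":0.078},{"translation":[0,0,0.02],"rot":[0,0,0],"jaw":0.078},{"translation":[0,0,0.015],"rot":[0,0,0],"jaw":0.078},{"translation":[0,0,0.01],"rot":[0,0,0],"jaw":0.078},{"translation":[0,0,0],"rot":[0,0,0],"jaw":0.078},{"translation":[0,0,0],"rot":[0,0,0],"jaw":0.078},{"translation":[0,0,0],"rot":[0,0,0],"jaw":0.078},{"translation":[0,0,0],"rot":[0,0,0],"jaw":0.078}]'
python3 - <<'E'
from h import *
go(.596,.2465,.017,15)
E
```

```text
clock: 19.62
position: [0.5958, 0.2488, 0.0222]
ee_rot: [-3.113, -0.411, -0.0]
force: [0.7, -0.0, -0.1]
width: 0.852
t 19.62 pos [0.5958 0.2488 0.0222] psi 15.0 w 0.0782 F [ 0.7 -0.  -0.1] q7 -1.78
 rot [-0.06 -0.02  0.05]  shift(final axes) [-0.0004  0.0023  0.0052]  shift(cur axes) [-0.0004  0.0023  0.0052]
```

```bash
python3 -m creep '[{"translation":[0,0.002,0.005],"rot":[0,0,0],"jaw":0.078},{"translation":[0,0,0],"rot":[0,0,0],"jaw":0.078},{"translation":[0,0,0],"rot":[0,0,0],"jaw":0.04},{"translation":[0,0,0],"rot":[0,0,0],"jaw":0.04},{"translation":[0,0,0],"rot":[0,0,0],"jaw":0.04},{"translation":[0,0,0],"rot":[0,0,0],"jaw":0.04},{"translation":[0,0,0],"rot":[0,0,0],"jaw":0.04}]' 20
python3 - <<'E'
from h import *
go(.596,.2465,.017,15)
E
python3 -m creep '[{"translation":[0,0,-0.01],"rot":[0,0,0],"jaw":0.04},{"translation":[0,0,-0.02],"rot":[0,0,0],"jaw":0.04},{"translation":[0,0,-0.025],"rot":[0,0,0],"jaw":0.04},{"translation":[0,0,-0.025],"rot":[0,0,0],"jaw":0.04},{"translation":[0,0,-0.02],"rot":[0,0,0],"jaw":0.04},{"translation":[0,0,0],"rot":[0,0,0],"jaw":0.04},{"translation":[0,0,0],"rot":[0,0,0],"jaw":0.04},{"translation":[0,0,0],"rot":[0,0,0],"jaw":0.04}]'
python3 - <<'E'
from h import *
go(.662,-.0325,.11,0)
E
```

```text
clock: 20.2
position: [0.5955, 0.2465, 0.0161]
ee_rot: [-3.114, -0.412, 0.003]
force: [1.0, -0.0, 0.8]
width: 0.628
t 20.20 pos [0.5955 0.2465 0.0161] psi 15.1 w 0.0577 F [ 1.  -0.   0.8] q7 -1.78
 rot [-0.04  0.09  0.06]  shift(final axes) [ 0.0005  0.0001 -0.0009]  shift(cur axes) [ 0.0005  0.0001 -0.0009]
clock: 20.87
position: [0.5952, 0.2463, 0.1158]
ee_rot: [-3.114, -0.412, 0.004]
force: [-0.5, -0.1, -0.9]
width: 0.628
t 20.87 pos [0.5952 0.2463 0.1158] psi 15.1 w 0.0576 F [-0.5 -0.1 -0.9] q7 -1.78
 rot [-0.02  0.14 15.06]  shift(final axes) [0.0668 0.2788 0.0058]  shift(cur axes) [-0.0079  0.2866  0.0056]
```

```bash
python3 -m creep '[{"translation":[-0.001,0.015,0],"rot":[0,0,0],"jaw":0.04},{"translation":[-0.001,0.03,0],"rot":[0,0,0],"jaw":0.04},{"translation":[-0.001,0.035,0],"rot":[0,0,0],"jaw":0.04},{"translation":[-0.001,0.035,0],"rot":[0,0,0],"jaw":0.04},{"translation":[-0.001,0.035,0],"rot":[0,0,0],"jaw":0.04},{"translation":[-0.001,0.035,0],"rot":[0,0,0],"jaw":0.04},{"translation":[-0.001,0.035,0],"rot":[0,0,0],"jaw":0.04},{"translation":[-0.001,0.03,0],"rot":[0,0,0],"jaw":0.04},{"translation":[0,0.02,0],"rot":[0,0,0],"jaw":0.04},{"translation":[0,0.016,0],"rot":[0,0,5],"jaw":0.04},{"translation":[0,0,0],"rot":[0,0,5],"jaw":0.04},{"translation":[0,0,0],"rot":[0,0,5],"jaw":0.04}]'
python3 -m creep '[{"translation":[0,0,0],"rot":[0,0,0],"jaw":0.04},{"translation":[0,0,0],"rot":[0,0,0],"jaw":0.04},{"translation":[0,0,0],"rot":[0,0,0],"jaw":0.04}]'
python3 - <<'E'
from h import *
go(.662,-.0325,.022,0)
W=optics.camera_info('wrist')
for n in('wrist','scene'):
    im=optics.get_image(n);cv2.imwrite(f'pics/{n}8.png',im[:,:,::-1])
print(proj(W,[.662,-.0325,.005]))
E
```

```text
clock: 21.87
position: [0.6612, -0.0355, 0.1143]
ee_rot: [3.14, -0.011, -0.007]
force: [0.2, 1.3, -0.8]
width: 0.632
clock: 22.12
position: [0.6616, -0.0321, 0.1151]
ee_rot: [3.142, 0.006, -0.005]
force: [0.2, -0.2, 0.2]
width: 0.63
t 22.12 pos [ 0.6616 -0.0321  0.1151] psi 0.2 w 0.0578 F [ 0.2 -0.2  0.2] q7 -1.54
 rot [0.   0.18 0.23]  shift(final axes) [0.0004 0.0004 0.0931]  shift(cur axes) [0.0007 0.0004 0.0931]
[[313.40001462 242.18879814]]
```

View pics/wrist8.png

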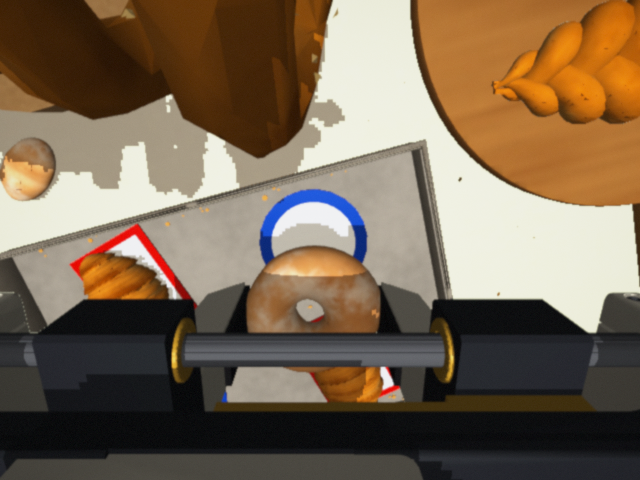

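View pics/scene8.png

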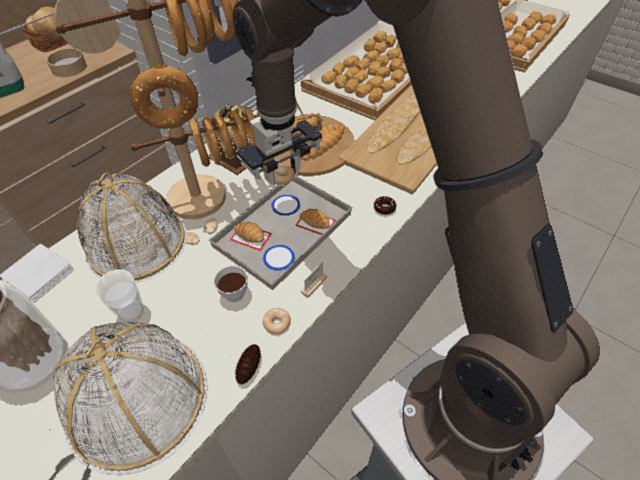

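Wrist picture: the blue liner is centred at col 313 and the held ring at col 314, so they line up. Lowering.

```bash
python3 -m creep '[{"translation":[0,0,0.01],"rot":[0,0,0],"jaw":0.04},{"translation":[0,0,0.02],"rot":[0,0,0],"jaw":0.04},{"translation":[0,0,0.02],"rot":[0,0,0],"jaw":0.04},{"translation":[0,0,0.02],"rot":[0,0,0],"jaw":0.04},{"translation":[0,0,0.012],"rot":[0,0,0],"jaw":0.04},{"translation":[0,0,0.007],"rot":[0,0,0],"jaw":0.04},{"translation":[0,0,0],"rot":[0,0,0],"jaw":0.04},{"translation":[0,0,0],"rot":[0,0,0],"jaw":0.04},{"translation":[0,0,0],"rot":[0,0,0],"jaw":0.04},{"translation":[0,0,0],"rot":[0,0,0],"jaw":0.04}]'
python3 - <<'E'
from h import *
go(.662,-.0325,.0215,0)
E
```

```text
clock: 23.05
position: [0.6629, -0.0318, 0.028]
ee_rot: [-3.141, -0.002, -0.0]
force: [-0.2, 0.6, 0.4]
width: 0.626
t 23.05 pos [ 0.6629 -0.0318  0.028 ] psi 0.1 w 0.0575 F [-0.2  0.6  0.4] q7 -1.54
 rot [-0.01 -0.    0.06]  shift(final axes) [-0.0009  0.0007  0.0065]  shift(cur axes) [-0.0009  0.0007  0.0065]
```

```bash
python3 -m creep '[{"translation":[-0.001,0.001,0.003],"rot":[0,0,0],"jaw":0.04},{"translation":[0,0,0.003],"rot":[0,0,0],"jaw":0.04},{"translation":[0,0,0],"rot":[0,0,0],"jaw":0.04},{"translation":[0,0,0],"rot":[0,0,0],"jaw":0.04},{"translation":[0,0,0],"rot":[0,0,0],"jaw":0.065},{"translation":[0,0,0],"rot":[0,0,0],"jaw":0.075},{"translation":[0,0,0],"rot":[0,0,0],"jaw":0.075},{"translation":[0,0,0],"rot":[0,0,0],"jaw":0.075}]'
python3 -m creep '[{"translation":[0,0,-0.01],"rot":[0,0,0],"jaw":0.075},{"translation":[0,0,-0.02],"rot":[0,0,0],"jaw":0.075},{"translation":[0,0,-0.03],"rot":[0,0,0],"jaw":0.075},{"translation":[0,0,-0.03],"rot":[0,0,0],"jaw":0.075},{"translation":[0,0,-0.03],"rot":[0,0,0],"jaw":0.075},{"translation":[0,0,0],"rot":[0,0,0],"jaw":0.075},{"translation":[0,0,0],"rot":[0,0,0],"jaw":0.075}]'
python3 - <<'E'
from h import *
go(.384,.1745,.15,-5)
W=optics.camera_info('wrist')
im=optics.get_image('wrist');cv2.imwrite(f'pics/w9.png',im[:,:,::-1])
E
```

```text
clock: 23.72
position: [0.6607, -0.0327, 0.0206]
ee_rot: [-3.141, -0.002, 0.004]
force: [-0.4, -0.0, -1.0]
width: 0.809
clock: 24.3
position: [0.6626, -0.0328, 0.1437]
ee_rot: [-3.141, -0.001, -0.004]
force: [-0.1, 0.4, -0.4]
width: 0.814
t 24.30 pos [ 0.6626 -0.0328  0.1437] psi 0.1 w 0.0748 F [-0.1  0.4 -0.4] q7 -1.55
 rot [-0.03 -0.15  5.05]  shift(final axes) [-0.2956 -0.1823 -0.0063]  shift(cur axes) [-0.2784 -0.2076 -0.007 ]
```

View pics/w9.png

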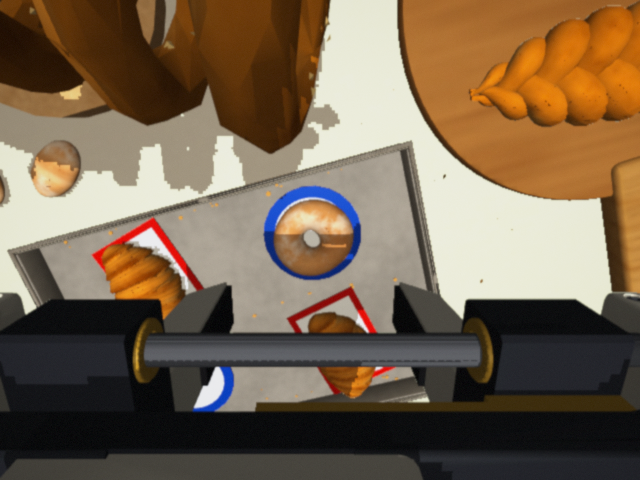

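Wrist picture: the ring is on the blue liner at (313,238), about 3 mm from its centre (312,233). Next is the second ring.

```bash
python3 -m creep '[{"translation":[-0.015,-0.01,0],"rot":[0,0,5],"jaw":0.08},{"translation":[-0.03,-0.02,0],"rot":[0,0,0],"jaw":0.08},{"translation":[-0.03,-0.02,0],"rot":[0,0,0],"jaw":0.08},{"translation":[-0.03,-0.02,0],"rot":[0,0,0],"jaw":0.08},{"translation":[-0.03,-0.02,0],"rot":[0,0,0],"jaw":0.08},{"translation":[-0.03,-0.02,0],"rot":[0,0,0],"jaw":0.08},{"translation":[-0.03,-0.02,0],"rot":[0,0,0],"jaw":0.08},{"translation":[-0.03,-0.02,0],"rot":[0,0,0],"jaw":0.08},{"translation":[-0.03,-0.02,0],"rot":[0,0,0],"jaw":0.08},{"translation":[-0.03,-0.012,0],"rot":[0,0,0],"jaw":0.08},{"translation":[-0.01,0,0],"rot":[0,0,0],"jaw":0.08},{"translation":[0,0,0],"rot":[0,0,0],"jaw":0.08}]'
python3 -m creep '[{"translation":[0,0,0],"rot":[0,0,0],"jaw":0.08},{"translation":[0,0,0],"rot":[0,0,0],"jaw":0.08},{"translation":[0,0,0],"rot":[0,0,0],"jaw":0.08}]'
python3 - <<'E'
from h import *
go(.384,.1745,.017,-5)
W=optics.camera_info('wrist')
im=optics.get_image('wrist');cv2.imwrite(f'pics/w10.png',im[:,:,::-1])
print(proj(W,[[.384,.1745,.0],[.384,.1745,.011]]),[ (d['location'],d['score']) for d in optics.pinpoint('wrist','sugar_ring_1')])
E
```

```text
clock: 25.35
position: [0.3786, 0.1729, 0.1405]
ee_rot: [3.137, -0.129, -0.008]
force: [-0.6, 0.3, 0.5]
width: 0.872
clock: 25.6
position: [0.3832, 0.172, 0.1412]
ee_rot: [3.138, -0.139, -0.003]
force: [0.7, 0.1, 0.7]
width: 0.871
t 25.60 pos [0.3832 0.172  0.1412] psi -5.1 w 0.0800 F [0.7 0.1 0.7] q7 -2.19
 rot [ 0.02  0.1  -0.06]  shift(final axes) [ 0.0006 -0.0026  0.1242]  shift(cur axes) [ 0.0008 -0.0026  0.1242]
[[309.38546067 230.80117833]
 [309.27896502 234.5366047 ]] [([310.5, 229.3], 0.67)]
```

View pics/w10.png

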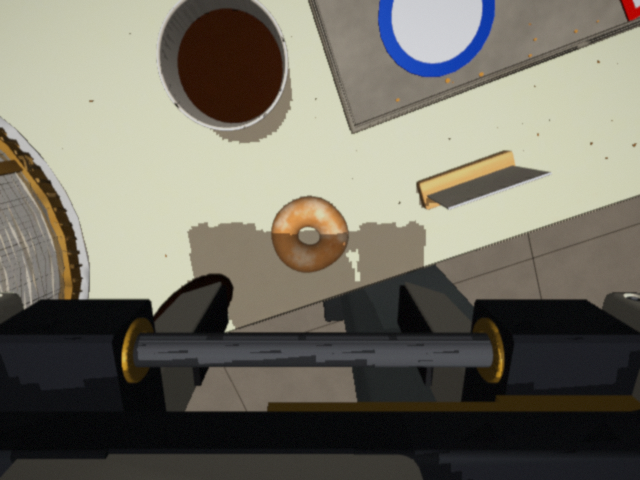

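Wrist picture: the ring is at (310,234), as predicted. The chocolate croissant's tip, near (220,280), is clear of the left finger path.

```bash
python3 -m creep '[{"translation":[0.001,-0.003,0.01],"rot":[0,0,0],"jaw":0.08},{"translation":[0,0,0.02],"rot":[0,0,0],"jaw":0.08},{"translation":[0,0,0.025],"rot":[0,0,0],"jaw":0.08},{"translation":[0,0,0.025],"rot":[0,0,0],"jaw":0.08},{"translation":[0,0,0.02],"rot":[0,0,0],"jaw":0.08},{"translation":[0,0,0.015],"rot":[0,0,0],"jaw":0.08},{"translation":[0,0,0.005],"rot":[0,0,0],"jaw":0.08},{"translation":[0,0,0],"rot":[0,0,0],"jaw":0.08},{"translation":[0,0,0],"rot":[0,0,0],"jaw":0.08},{"translation":[0,0,0],"rot":[0,0,0],"jaw":0.08},{"translation":[0,0,0],"rot":[0,0,0],"jaw":0.08}]'
python3 - <<'E'
from h import *
go(.384,.1745,.0175,-5)
E
```

```text
clock: 26.62
position: [0.3838, 0.1759, 0.0223]
ee_rot: [-3.138, 0.136, 0.001]
force: [-0.3, 0.3, 0.0]
width: 0.872
t 26.62 pos [0.3838 0.1759 0.0223] psi -5.0 w 0.0801 F [-0.3  0.3  0. ] q7 -2.18
 rot [-0.06  0.03  0.04]  shift(final axes) [0.0003 0.0014 0.0048]  shift(cur axes) [0.0003 0.0014 0.0048]
```

```bash
python3 -m creep '[{"translation":[0,0.001,0.005],"rot":[0,0,0],"jaw":0.08},{"translation":[0,0,0],"rot":[0,0,0],"jaw":0.08},{"translation":[0,0,0],"rot":[0,0,0],"jaw":0.04},{"translation":[0,0,0],"rot":[0,0,0],"jaw":0.04},{"translation":[0,0,0],"rot":[0,0,0],"jaw":0.04},{"translation":[0,0,0],"rot":[0,0,0],"jaw":0.04},{"translation":[0,0,0],"rot":[0,0,0],"jaw":0.04}]' 20
python3 -m creep '[{"translation":[0,0,-0.01],"rot":[0,0,0],"jaw":0.04},{"translation":[0,0,-0.02],"rot":[0,0,0],"jaw":0.04},{"translation":[0,0,-0.025],"rot":[0,0,0],"jaw":0.04},{"translation":[0,0,-0.025],"rot":[0,0,0],"jaw":0.04},{"translation":[0,0,-0.02],"rot":[0,0,0],"jaw":0.04},{"translation":[0,0,0],"rot":[0,0,0],"jaw":0.04},{"translation":[0,0,0],"rot":[0,0,0],"jaw":0.04},{"translation":[0,0,0],"rot":[0,0,0],"jaw":0.04}]'
python3 - <<'E'
from h import *
go(.528,.076,.115,15)
E
```

```text
clock: 27.2
position: [0.383, 0.1746, 0.0165]
ee_rot: [-3.139, 0.135, 0.003]
force: [-0.7, 0.1, 1.4]
width: 0.611
clock: 27.87
position: [0.3829, 0.1744, 0.1159]
ee_rot: [3.139, -0.135, -0.004]
force: [0.4, 0.1, -1.1]
width: 0.611
t 27.87 pos [0.3829 0.1744 0.1159] psi -4.9 w 0.0561 F [ 0.4  0.1 -1.1] q7 -2.19
 rot [-1.000e-02  1.300e-01 -1.994e+01]  shift(final axes) [0.1147 0.1326 0.0009]  shift(cur axes) [0.1531 0.0856 0.0006]
```

```bash
python3 -m creep '[{"translation":[0.015,0.009,0],"rot":[0,0,0],"jaw":0.04},{"translation":[0.03,0.017,0],"rot":[0,0,0],"jaw":0.04},{"translation":[0.03,0.017,0],"rot":[0,0,0],"jaw":0.04},{"translation":[0.03,0.017,0],"rot":[0,0,0],"jaw":0.04},{"translation":[0.03,0.016,0],"rot":[0,0,0],"jaw":0.04},{"translation":[0.018,0.01,0],"rot":[0,0,0],"jaw":0.04},{"translation":[0,0,0],"rot":[0,0,-7],"jaw":0.04},{"translation":[0,0,0],"rot":[0,0,-7],"jaw":0.04},{"translation":[0,0,0],"rot":[0,0,-6],"jaw":0.04},{"translation":[0,0,0],"rot":[0,0,0],"jaw":0.04},{"translation":[0,0,0],"rot":[0,0,0],"jaw":0.04},{"translation":[0,0,0],"rot":[0,0,0],"jaw":0.04}]'
python3 - <<'E'
from h import *
go(.528,.076,.0215,15)
W=optics.camera_info('wrist')
im=optics.get_image('wrist');cv2.imwrite(f'pics/w11.png',im[:,:,::-1])
E
```

```text
clock: 28.87
position: [0.5277, 0.0756, 0.1153]
ee_rot: [-3.115, -0.406, 0.005]
force: [-1.2, 0.3, 0.1]
width: 0.612
t 28.87 pos [0.5277 0.0756 0.1153] psi 14.8 w 0.0562 F [-1.2  0.3  0.1] q7 -1.56
 rot [-0.05  0.19 -0.15]  shift(final axes) [ 0.0004 -0.0003  0.0938]  shift(cur axes) [ 0.0007 -0.0002  0.0937]
```

View pics/w11.png

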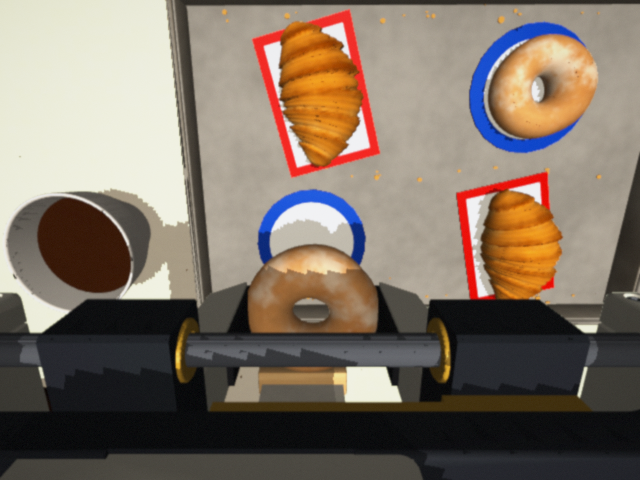

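Wrist picture: the held ring (col 313) is lined up with the blue liner (cols 258–366). Lowering it.

```bash
python3 -m creep '[{"translation":[0,0,0.01],"rot":[0,0,0],"jaw":0.04},{"translation":[0,0,0.02],"rot":[0,0,0],"jaw":0.04},{"translation":[0,0,0.02],"rot":[0,0,0],"jaw":0.04},{"translation":[0,0,0.02],"rot":[0,0,0],"jaw":0.04},{"translation":[0,0,0.015],"rot":[0,0,0],"jaw":0.04},{"translation":[0,0,0.005],"rot":[0,0,0],"jaw":0.04},{"translation":[0,0,0],"rot":[0,0,0],"jaw":0.04},{"translation":[0,0,0],"rot":[0,0,0],"jaw":0.04},{"translation":[0,0,0],"rot":[0,0,0],"jaw":0.04},{"translation":[0,0,0],"rot":[0,0,0],"jaw":0.04}]'
python3 - <<'E'
from h import *
go(.528,.076,.0215,15)
E
```

```text
clock: 29.75
position: [0.5288, 0.0759, 0.027]
ee_rot: [-3.114, -0.411, 0.0]
force: [0.2, -0.9, -0.8]
width: 0.614
t 29.75 pos [0.5288 0.0759 0.027 ] psi 15.0 w 0.0564 F [ 0.2 -0.9 -0.8] q7 -1.56
 rot [-0.03  0.    0.04]  shift(final axes) [-0.0007 -0.0003  0.0055]  shift(cur axes) [-0.0007 -0.0003  0.0055]
```

Then release, lift and retreat toward the right to clear the top view.

```bash
python3 -m creep '[{"translation":[-0.001,0,0.003],"rot":[0,0,0],"jaw":0.04},{"translation":[0,0,0.002],"rot":[0,0,0],"jaw":0.04},{"translation":[0,0,0],"rot":[0,0,0],"jaw":0.04},{"translation":[0,0,0],"rot":[0,0,0],"jaw":0.04},{"translation":[0,0,0],"rot":[0,0,0],"jaw":0.065},{"translation":[0,0,0],"rot":[0,0,0],"jaw":0.075},{"translation":[0,0,0],"rot":[0,0,0],"jaw":0.075},{"translation":[0,0,0],"rot":[0,0,0],"jaw":0.075}]'
python3 -m creep '[{"translation":[0,0,-0.01],"rot":[0,0,0],"jaw":0.075},{"translation":[0,0,-0.02],"rot":[0,0,0],"jaw":0.075},{"translation":[0,0,-0.03],"rot":[0,0,0],"jaw":0.075},{"translation":[0,0,-0.03],"rot":[0,0,0],"jaw":0.075},{"translation":[0,0,-0.03],"rot":[0,0,0],"jaw":0.075},{"translation":[0,0,-0.02],"rot":[0,0,0],"jaw":0.075},{"translation":[0,0.02,0],"rot":[0,0,0],"jaw":0.075},{"translation":[0,0.03,0],"rot":[0,0,0],"jaw":0.075},{"translation":[0,0.03,0],"rot":[0,0,0],"jaw":0.075},{"translation":[0,0.03,0],"rot":[0,0,0],"jaw":0.075},{"translation":[0,0.03,0],"rot":[0,0,0],"jaw":0.075},{"translation":[0,0.03,0],"rot":[0,0,0],"jaw":0.075}]'
python3 -m creep '[{"translation":[0,0.03,0],"rot":[0,0,0],"jaw":0.075},{"translation":[0,0.03,0],"rot":[0,0,0],"jaw":0.075},{"translation":[0,0.03,0],"rot":[0,0,0],"jaw":0.075},{"translation":[0,0.03,0],"rot":[0,0,0],"jaw":0.075},{"translation":[-0.01,0.03,0],"rot":[0,0,0],"jaw":0.075},{"translation":[-0.02,0.03,0],"rot":[0,0,0],"jaw":0.075},{"translation":[-0.02,0.03,0],"rot":[0,0,0],"jaw":0.075},{"translation":[-0.02,0.03,0],"rot":[0,0,0],"jaw":0.075},{"translation":[-0.02,0.03,0],"rot":[0,0,0],"jaw":0.075},{"translation":[-0.02,0.03,0],"rot":[0,0,0],"jaw":0.075},{"translation":[0,0.02,0],"rot":[0,0,0],"jaw":0.075},{"translation":[0,0,0],"rot":[0,0,0],"jaw":0.075}]'
python3 - <<'E'
from h import *
go(.528,.076,.0215,15)
for n in('top','scene'):
    im=optics.get_image(n);cv2.imwrite(f'pics/{n}12.png',im[:,:,::-1])
im=cv2.imread('pics/top12.png');cv2.imwrite('pics/c12.png',cv2.resize(im[130:340,160:480],None,fx=2.5,fy=2.5,interpolation=2))
for t in ["croissant_1","sugar_ring_1","choc_croissant","choc_ring"]:
    L=[(d['location'],round(d['score'],2)) for d in optics.pinpoint('top',t)]
    print(t,L,ray(optics.camera_info('top'),[l[0] for l in L],.005).round(3))
E
```

```text
clock: 30.42
position: [0.527, 0.0754, 0.021]
ee_rot: [-3.114, -0.411, 0.003]
force: [0.3, 0.5, 0.8]
width: 0.806
clock: 31.42
position: [0.5716, -0.0901, 0.1618]
ee_rot: [-3.114, -0.412, 0.002]
force: [0.0, -0.5, 0.4]
width: 0.819
clock: 32.42
position: [0.5458, -0.4327, 0.1617]
ee_rot: [3.113, 0.4, -0.005]
force: [-0.3, 0.8, -0.9]
width: 0.816
t 32.42 pos [ 0.5458 -0.4327  0.1617] psi 14.7 w 0.0749 F [-0.3  0.8 -0.9] q7 -0.68
 rot [ 0.15  0.19 -0.35]  shift(final axes) [ 0.1144 -0.496   0.1402]  shift(cur axes) [ 0.1119 -0.497   0.1385]
croissant_1 [([371.4, 213.3], 0.92), ([296.2, 180.3], 0.56), ([360.6, 167.4], 0.18)] [[ 0.565 -0.063  0.005]
 [ 0.624  0.097  0.005]
 [ 0.662 -0.035  0.005]]
sugar_ring_1 [([359.8, 164.9], 0.96)] [[ 0.667 -0.033  0.005]]
choc_croissant [([197.8, 317.2], 0.55)] [[0.328 0.268 0.005]]
choc_ring [([450.8, 248.2], 0.86)] [[ 0.503 -0.227  0.005]]
```

View pics/c12.png

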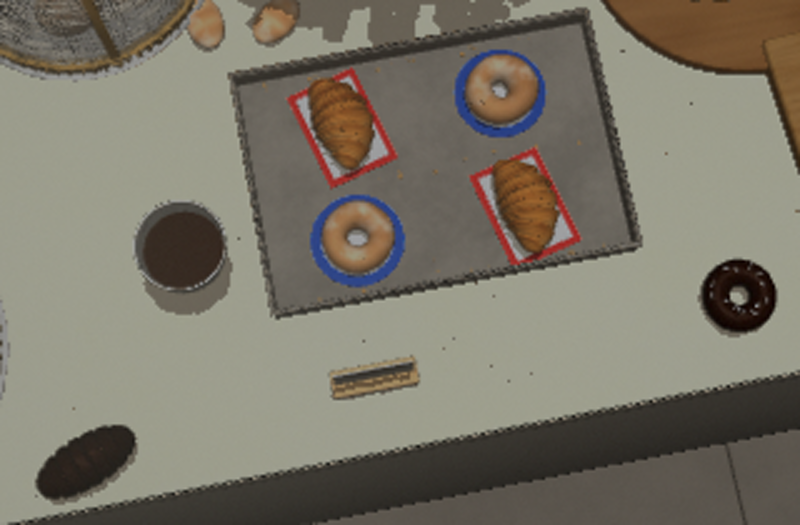

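View pics/scene12.png

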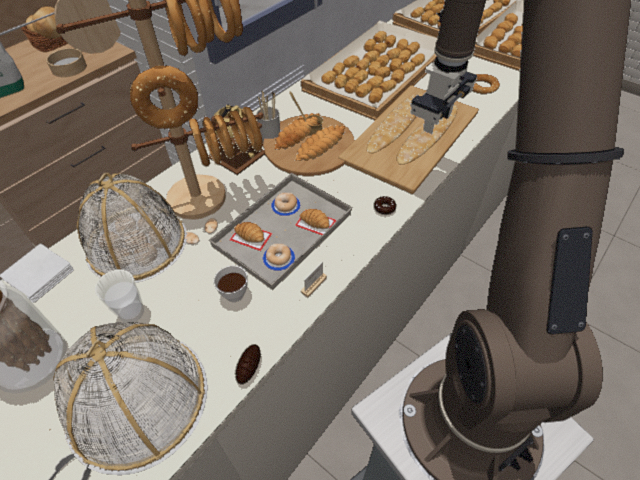

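Top view: all four pastries sit on their liners and the chocolate ones have not moved. Last, a numeric check of the croissant angles and centres.

```bash
python3 -m creep '[{"translation":[0,0,0],"rot":[0,0,0],"jaw":0.075},{"translation":[0,0,0],"rot":[0,0,0],"jaw":0.075},{"translation":[0,0,0],"rot":[0,0,0],"jaw":0.075}]'
python3 - <<'E'
from h import *
I={n:optics.get_image(n)[:,:,::-1].copy() for n in('top','scene')}
def f(n,seed,z,dark=0,r=26):
    ci=optics.camera_info(n);h=cv2.cvtColor(I[n],cv2.COLOR_BGR2HSV).astype(int)
    m=(h[...,2]<75) if dark else (h[...,1]>70)&(h[...,0]>=8)&(h[...,0]<25)
    m=m.astype(np.uint8);w=np.zeros_like(m);cv2.circle(w,seed,r,1,-1);m=cv2.morphologyEx(m*w,cv2.MORPH_OPEN,np.ones((3,3)))
    k,l,s,_=cv2.connectedComponentsWithStats(m);ys,xs=np.where(l==1+np.argmax(s[1:,4]))
    P=ray(ci,np.c_[xs,ys],z)[:,:2].astype(np.float32)
    u=np.linalg.svd(np.cov(P.T))[0][:,0];rc=cv2.minAreaRect(P*1000)
    return P.mean(0).round(4),np.degrees(np.arctan2(u[1],u[0]))%180,np.round(rc[0]),np.round(rc[1])
for k,a,b,z,d in[('o1',(297,181),(251,233),.02,0),('o2',(370,213),(317,219),.02,0),('b1',(360,167),(286,202),.016,0),('b2',(303,226),(279,254),.016,0),('cc',(195,314),(248,364),.015,1),('cr',(455,248),(385,206),.011,1)]:
    print(k,f('top',a,z,d),f('scene',b,z,d,24))
print(arm.observe()['dq'].round(3))
E
```

```text
clock: 32.97
position: [0.5486, -0.4258, 0.1611]
ee_rot: [-3.114, -0.413, 0.003]
force: [1.0, 0.2, -0.3]
width: 0.814
o1 (array([0.6246, 0.0964], dtype=float32), np.float64(26.412564186036604), array([623.,  95.]), array([81., 48.])) (array([0.6246, 0.0978], dtype=float32), np.float64(16.334518731624485), array([623.,  96.]), array([84., 53.]))
o2 (array([ 0.5658, -0.0587], dtype=float32), np.float64(23.431397259022873), array([564., -59.]), array([79., 46.])) (array([ 0.5656, -0.0579], dtype=float32), np.float64(15.7200420999649), array([567., -56.]), array([71., 61.]))
b1 (array([ 0.6618, -0.034 ], dtype=float32), np.float64(123.58416108963723), array([663., -34.]), array([57., 56.])) (array([ 0.6512, -0.0362], dtype=float32), np.float64(125.00173658159997), array([652., -37.]), array([35., 64.]))
b2 (array([0.529 , 0.0752], dtype=float32), np.float64(81.77541587386571), array([529.,  75.]), array([55., 57.])) (array([0.5242, 0.0777], dtype=float32), np.float64(143.59905124559623), array([524.,  78.]), array([50., 54.]))
cc (array([0.3326, 0.2744], dtype=float32), np.float64(125.89506553610178), array([333., 274.]), array([41., 84.])) (array([0.332 , 0.2746], dtype=float32), np.float64(128.40212827292868), array([333., 274.]), array([39., 84.]))
cr (array([ 0.5024, -0.2345], dtype=float32), np.float64(132.300390248995), array([ 503., -235.]), array([58., 56.])) (array([ 0.4999, -0.2322], dtype=float32), np.float64(146.4723441934163), array([ 501., -235.]), array([51., 58.]))
[ 0.002  0.001  0.003 -0.003  0.    -0.002 -0.001]
```

```bash
python3 -c "
from cell import arm
print(arm.sign_off())"
```

```text
the job is handed in; nothing more can be done
None
```

I placed both golden croissants on the red oblong liners and both sugared rings on the blue round liners. They are released, and the arm is parked clear of them. I handed the job in at about 33 s.

**Final checks, top camera:**
- **Centres:** all four pastries are within about 2 mm of their liner centres.
- **Croissant angles:** about 23° and 26°, against liners at about 29.5°. That is within 20° of the liners' length.
- **Chocolate pastries:** the croissant and the ring are both within 1 mm of their starting positions.

**Where checks disagreed:**
- **Angles in the scene camera:** it put the croissants at about 16°, still within tolerance. I put the difference down to its oblique view.
- **Ring centres in the scene camera:** it put one ring about 11 mm off, from a clearly truncated mask (35 mm wide instead of 59), and the other about 4 mm off. The wrist and top cameras showed the first ring about 3 mm and 2 mm off.
- **Network detections:** on the final top picture the network listed only one of the two sugared rings. The picture and colour masks show both.

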